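Change over the warming plate

TASK

Change over the specimen warming plate: press its red mushroom stop right down so that it stays down, then slide the covered pan off the rectangular mark into the middle of the round mark without lifting it. Stack all the white specimen dishes flat and squarely in the middle of the rectangular mark, one cork board between each dish and the next, none under the lowest or on top of the highest; a spare board stays on the bench, off the plate. Only when the stack is complete, turn the mushroom clockwise to its stop so that it comes fully up again, and leave the bottle, jar and brush alone.

Things in the scene. Friction and masses are not known exactly. Their poses are not given: they have to be found in the camera images.
- plate: grey warming plate fixed on the bench, 200 (its x) x 330 (its y) x 25 mm; origin at the centre of its underside, z up, top face 25 mm above the origin. The two marks lie 80 to 90 mm from its centre along its y axis, one on each side (which is where varies)
- warm_mark: printed white rectangle 116 (its x) x 66 mm on the plate's top, flat; origin at its centre on the plate's top face, x along the rectangle's long side
- park_mark: printed white ring 138 mm across on the plate's top, flat; origin at its centre on the plate's top face
- pan: round covered steel pan, loose, 120 mm across and 43 mm high to the top of its lid, about 0.55 kg (0.44 to 0.72); the lid is fixed on and carries a black cylindrical knob in the middle, 26 mm across, from 43 to 69 mm above the pan's underside; two small wire ears on the sides. Origin at the centre of the underside, z up; starts on the rectangular mark
- dish_a: white closed specimen dish, a flat block 100 (its x) x 50 (its y) x 18 (z) mm, 0.13 to 0.25 kg; origin at the centre of the underside. There are three or four dishes, all alike, each lying flat on the bench at the start; an absent one reads None
- dish_b: as dish_a
- dish_c: as dish_a
- dish_d: as dish_a
- sep_a: cork separator board, rigid, 104 (its x) x 54 (its y) x 8 (z) mm, 0.06 kg; origin at the centre of the underside; lies flat on the bench at the start. Always three boards, alike
- sep_b: as sep_a
- sep_c: as sep_a
- stop_box: grey box of the mushroom stop, fixed on the bench, 64 x 64 x 48 mm; origin at the centre of its underside
- stop_top (a point): centre of the top face of the red mushroom cap, on its vertical axis. The cap is a cylinder 40 mm across and 17 mm high, its top 79 mm above the bench when up and 71 mm when pressed; its underside is 14 mm (up) or 6 mm (down) above the box's top
- stop_twist (a joint): turn of the cap, clockwise seen from above: 0 at the start, end stop at 1.05 rad, stays where it is left; light to turn (under 0.1 N m). With the cap pressed down, turning it through the full 1.05 rad screws it up 8 mm to its first height; pressing it again turns it back (turned while not pressed, it would screw up 8 mm too high). Pressing needs about 5 N over 8 mm, then it stays down by itself
- reagent: amber bottle 50 mm across, 100 mm high, bystander; origin at the centre of its underside
- jar: glass jar 56 mm across, 60 mm high, bystander; origin at the centre of its underside
- brush: small brush 150 mm long lying on the bench, bystander
Not all that is in view belongs to the job. What is meant by the pan is not orange or purple, and is the larger of those in its own colour.

How it is judged:
On the way, in this order (a step that is already met when the one before it is completed fails the run):
1. the mushroom stop is pressed right down, with the pan still on the rectangular mark's side (z of stop_top in the frame of stop_box below 0.073 m and horizontal distance between pan and park_mark above 0.05 m), for 0.2 s.
2. the pan stands in the round mark, let go, with the stop down (horizontal distance between pan and park_mark below 0.015 m and z of pan in the frame of plate below 0.029 m and angle between pan's own z axis and vertical below 0.05 rad and z of stop_top in the frame of stop_box below 0.073 m and contact force between the fingers and pan below 0.1 N), for 0.2 s.
3. all dishes are stacked on the rectangular mark with a board between each two, let go, with the stop still down (horizontal distance between each of dish_a, dish_b, dish_c, dish_d and warm_mark below 0.015 m and angle between the x axis of each of dish_a, dish_b, dish_c, dish_d and the x axis of warm_mark, either way round below 0.2 rad and angle between each of dish_a, dish_b, dish_c, dish_d's own z axis and vertical below 0.08 rad and (z of dish_a in the frame of plate between 0.022 and 0.028 m or z of dish_a in the frame of plate between 0.048 and 0.054 m or z of dish_a in the frame of plate between 0.074 and 0.08 m or z of dish_a in the frame of plate between 0.1 and 0.106 m) and (z of dish_b in the frame of plate between 0.022 and 0.028 m or z of dish_b in the frame of plate between 0.048 and 0.054 m or z of dish_b in the frame of plate between 0.074 and 0.08 m or z of dish_b in the frame of plate between 0.1 and 0.106 m) and (z of dish_c in the frame of plate between 0.022 and 0.028 m or z of dish_c in the frame of plate between 0.048 and 0.054 m or z of dish_c in the frame of plate between 0.074 and 0.08 m or z of dish_c in the frame of plate between 0.1 and 0.106 m) and (z of dish_d in the frame of plate between 0.022 and 0.028 m or z of dish_d in the frame of plate between 0.048 and 0.054 m or z of dish_d in the frame of plate between 0.074 and 0.08 m or z of dish_d in the frame of plate between 0.1 and 0.106 m) and (z of sep_a in the frame of plate below 0.012 m or (horizontal distance between sep_a and warm_mark below 0.015 m and angle between the x axis of sep_a and the x axis of warm_mark, either way round below 0.2 rad and (z of sep_a in the frame of plate below 0.075 m or z of any of dish_a, dish_b, dish_c, dish_d in the frame of plate above 0.096 m))) and (z of sep_b in the frame of plate below 0.012 m or (horizontal distance between sep_b and warm_mark below 0.015 m and angle between the x axis of sep_b and the x axis of warm_mark, either way round below 0.2 rad and (z of sep_b in the frame of plate below 0.075 m or z of any of dish_a, dish_b, dish_c, dish_d in the frame of plate above 0.096 m))) and (z of sep_c in the frame of plate below 0.012 m or (horizontal distance between sep_c and warm_mark below 0.015 m and angle between the x axis of sep_c and the x axis of warm_mark, either way round below 0.2 rad and (z of sep_c in the frame of plate below 0.075 m or z of any of dish_a, dish_b, dish_c, dish_d in the frame of plate above 0.096 m))) and z of stop_top in the frame of stop_box below 0.073 m and contact force between the fingers and dish_a below 0.1 N and contact force between the fingers and dish_b below 0.1 N and contact force between the fingers and dish_c below 0.1 N and contact force between the fingers and dish_d below 0.1 N and contact force between the fingers and sep_a below 0.1 N and contact force between the fingers and sep_b below 0.1 N and contact force between the fingers and sep_c below 0.1 N), for 0.2 s.
4. the mushroom is turned clockwise and is fully up (z of stop_top in the frame of stop_box between 0.077 and 0.0815 m and value of joint stop_twist above 0.92 rad), for 0.2 s.
At the end, for the whole second after the job is handed in: dishes (and boards used) flat within 15 mm and 0.2 rad of the rectangle, lowest on the plate, one board between each two (3 mm), none on top; spare board on the bench; pan flat within 15 mm of the ring centre; cap turned over 0.92 rad and within 2 mm of fully up; all at rest, let go (all of step 4 and horizontal distance between each of dish_a, dish_b, dish_c, dish_d and warm_mark below 0.015 m and angle between the x axis of each of dish_a, dish_b, dish_c, dish_d and the x axis of warm_mark, either way round below 0.2 rad and angle between each of dish_a, dish_b, dish_c, dish_d's own z axis and vertical below 0.08 rad and (z of dish_a in the frame of plate between 0.022 and 0.028 m or z of dish_a in the frame of plate between 0.048 and 0.054 m or z of dish_a in the frame of plate between 0.074 and 0.08 m or z of dish_a in the frame of plate between 0.1 and 0.106 m) and (z of dish_b in the frame of plate between 0.022 and 0.028 m or z of dish_b in the frame of plate between 0.048 and 0.054 m or z of dish_b in the frame of plate between 0.074 and 0.08 m or z of dish_b in the frame of plate between 0.1 and 0.106 m) and (z of dish_c in the frame of plate between 0.022 and 0.028 m or z of dish_c in the frame of plate between 0.048 and 0.054 m or z of dish_c in the frame of plate between 0.074 and 0.08 m or z of dish_c in the frame of plate between 0.1 and 0.106 m) and (z of dish_d in the frame of plate between 0.022 and 0.028 m or z of dish_d in the frame of plate between 0.048 and 0.054 m or z of dish_d in the frame of plate between 0.074 and 0.08 m or z of dish_d in the frame of plate between 0.1 and 0.106 m) and (z of sep_a in the frame of plate below 0.012 m or (horizontal distance between sep_a and warm_mark below 0.015 m and angle between the x axis of sep_a and the x axis of warm_mark, either way round below 0.2 rad and (z of sep_a in the frame of plate below 0.075 m or z of any of dish_a, dish_b, dish_c, dish_d in the frame of plate above 0.096 m))) and (z of sep_b in the frame of plate below 0.012 m or (horizontal distance between sep_b and warm_mark below 0.015 m and angle between the x axis of sep_b and the x axis of warm_mark, either way round below 0.2 rad and (z of sep_b in the frame of plate below 0.075 m or z of any of dish_a, dish_b, dish_c, dish_d in the frame of plate above 0.096 m))) and (z of sep_c in the frame of plate below 0.012 m or (horizontal distance between sep_c and warm_mark below 0.015 m and angle between the x axis of sep_c and the x axis of warm_mark, either way round below 0.2 rad and (z of sep_c in the frame of plate below 0.075 m or z of any of dish_a, dish_b, dish_c, dish_d in the frame of plate above 0.096 m))) and horizontal distance between pan and park_mark below 0.015 m and z of pan in the frame of plate below 0.029 m and angle between pan's own z axis and vertical below 0.05 rad and contact force between the fingers and dish_a below 0.1 N and contact force between the fingers and dish_b below 0.1 N and contact force between the fingers and dish_c below 0.1 N and contact force between the fingers and dish_d below 0.1 N and contact force between the fingers and sep_a below 0.1 N and contact force between the fingers and sep_b below 0.1 N and contact force between the fingers and sep_c below 0.1 N and contact force between the fingers and pan below 0.1 N and linear speed of each of dish_a, dish_b, dish_c, dish_d, sep_a, sep_b, sep_c, pan below 0.01 m/s); the robot touches nothing.
It fails at once if the pan is lifted more than 8 mm off the plate (z of pan in the frame of plate above 0.033 m).
It fails at once if the pan is tipped (angle between pan's own z axis and vertical above 0.3 rad).
It fails at once if a bystander is pushed more than 30 mm or knocked over (distance of any of reagent, jar, brush from where it was at the start of the episode above 0.03 m or angle between any of reagent, jar's own z axis and vertical above 0.5 rad).
Of dish_a, dish_b, dish_c, dish_d only 3 to 4 are there at a start; the rules pass over those that are not, and their reading is None.
At some moment in a run one of pan may be knocked a few centimetres aside while the robot is not near it.
Once in a run the grip may slacken for a moment while it holds something.
It also fails if it takes over 210 s, if anything falls off the work surface, if the arm or the gripper's body presses on something with over 40 N, if the wrist force passes 120 N, or if a joint passes its speed limit or range.

ROBOT

A 6-joint arm with a two-finger parallel gripper is mounted at the origin on the work surface. World frame = base frame: x ahead of the robot, y to its left, z up, the work surface at z = 0. Lengths are in m, angles in rad, forces in N, time in s.
With the tool pointing down it reaches from about 0.35 to 0.725 m from the base axis. Payload 6 kg.
Tool frame: the origin (TCP) lies where the fingers leave the gripper's body, on its centre line; the fingertips stand 73 mm ahead of it and the grasp point (between the pads) lies 54 mm ahead of it (manip.tcp_to_grasp is the distance from the TCP to the grasp point, in m); z points along the fingers, y is the line along which they close (so a half turn about z gives the same grasp; the last joint's range is limited). The gripper opens to 85 mm and grips with 20 to 120 N. Pads are 22 mm wide; open, the fingers measure 114 mm over their backs; the gripper's body (76 mm by 85 mm) begins 54 mm behind the grasp point. The pads swing forward as they close: fully open they stand 13 mm farther back than shut.
Start: joints at [1.474, 0.04, 0.085, 0, -1.615, -0.334], TCP at [0.251, 0.545, 0.304] pointing down, gripper open.
Joint ranges: [-2.56, 2.56], [-1.29, 2.01], [-1.08, 1.49], [-3.29, 1.98], [-2.81, -0.18], [-2.99, 2.99]. Speed limits (rad/s): [2.57, 2.57, 3.01, 3.14, 3.14, 3.14].

INTERFACE

Orientations are given as a unit quaternion [x, y, z, w].
In Python, from plant import readout, cams, manip, spotter gives the robot as it stands. The module is installed in compiled form; this text tells all that it offers.
- The arm moves only by the tool drive_tool, never from a script. Its argument "plan" is a list of rows, each an object with "gripper": the finger opening in mm, from 0 to 85.4; "translation": the shift along the tool's x, y, z in mm, a list of three; "spin": the turn about the tool's z in degrees. In form: [{"gripper": gripper, "translation": [tx, ty, tz], "spin": spin}, ...]. A call has exactly 5 rows; each row shifts and turns the commanded pose from where the row before left it, along the tool's axes as they then stand; what a row does not reach is not made up. A row lasts 1/10 s, in which the tool goes at most 50 mm and 8.59 degrees, less where a joint would pass 70% of its speed; a pose out of reach is approached as far as the arm can. A call with a gripper value outside its range is refused whole. The fingers move at their own pace and stop on an object; "newtons" is the grip in N (left out, the last holds). Time passes only in rows, so rows that do not move let the fingers close, or fill a call up. It gives the time, the measured TCP pose, the force, the opening and the grip force at its end, in the units of the state.
- readout.get_obs(): the state, without advancing time (a new reading comes with each control period).
- cams.snapshot(name): name is "scene" or "top" or "wrist"; returns a dict with "pixels" (384x512x3 uint8, blue, green, red), "fx", "fy", "cx", "cy" (pixels), "view" (4x4, takes a point from world to camera coordinates); the wrist camera has in their place "mount" (4x4, takes a point from camera to tool coordinates, whose origin is the TCP and whose axes are the flange's). Camera axes: x right, y down, z forward; pixel columns grow to the right and rows downward; lengths in m; the calibration is good to about 2 mm. A picture is of the moment at which its call begins: read the wrist's pose just before it. There is no depth.
- manip.finish_job(): hands the job in; it is judged then, once.
Trained networks look in a picture, given as the dict that the camera call returned (one of the last four; its "shot" number tells which), for a name from the list of things; names that differ only in an ending like _2 or _b are one class to them, and where a whole thing is asked for, a point or a joint stands for the part that bears it (a point fixed in the world has none). Each returns a list of dicts, best first, with "score" (0 to 1); they miss things now and then, are a little off and sometimes report something else, mostly with a low value. They report only what shows in the picture. A call takes as long as a camera call. They do not tell look-alikes from the thing itself.
- spotter.cut_out(picture, target): "pixels" (384x512 bool, what is visible of it).
- spotter.tip_of(picture, target): "centre" ([x, y, z] in m, in world coordinates, good to about 4 mm: a listed point, or the origin of a listed thing).
The state is a dict: "clock": time; "qpos": joint angles; "dq": joint speeds; "effort": joint torques, N m; "ee_pos": TCP position; "tool_rot": TCP orientation; "force": force on the tool from outside, world axes, zero at the start; "ft_torque": the same for the moment, N m; "gripper_width": opening from 0.0 (shut) to 1.0 (fully open); "gripper_force": force on a finger pad.
Only numpy, scipy, OpenCV 4.12 (cv2) and the standard library are available. Lean on these libraries where they do the work, as an engineer would, in place of code of your own. Each camera call takes 0.05 s, during which the arm holds its last target. There are 200 camera calls.

## Working session

There is one attempt and no reset: what is moved stays moved. The work goes in short steps, Python scripts to look and compute and a tool call to move; the robot and the scene stay as the last step left them, time stands still between calls to the robot, and variables do not carry over. Pictures are saved under pics/ and viewed, at most 14 in all, crops included, and the job is handed in when it is done.

Besides the shell and the picture viewer there is one more tool, called after "Request:" as name(argument=value, ...), one argument or row to a line, values as JSON. drive_tool: Moves the arm, as the interface text tells. Its arguments: {"type":"object","properties":{"plan":{"type":"array","items":{"type":"object","properties":{"gripper":{"type":"number"},"translation":{"type":"array","items":{"type":"number"}},"spin":{"type":"number"}}}},"newtons":{"type":"number"}},"required":["plan"]}

```bash
mkdir -p pics; ls; python3 - <<'E'
from plant import readout, cams, manip, spotter
import cv2,numpy as np
o=readout.get_obs();print({k:np.round(v,3).tolist() for k,v in o.items()}, manip.tcp_to_grasp)
a=cams.snapshot("top");b=cams.snapshot("scene")
print(np.round(a['view'],3).tolist(),a['fx'],a['cx'],a['cy'])
cv2.imwrite('pics/top.png',a['pixels']);cv2.imwrite('pics/scene.png',b['pixels'])
for n in ["plate","warm_mark","park_mark","pan","dish_a","sep_a","stop_box","stop_top","reagent","jar","brush"]:
  for nm,p in (("top",a),("scene",b)):
    print(n,nm,[(round(d['score'],2),np.round(d['centre'],3).tolist()) for d in spotter.tip_of(p,n)])
E
```

```text
pics
{'clock': 0.0, 'qpos': [1.474, 0.041, 0.084, -0.0, -1.616, -0.334], 'dq': [0.0, -0.001, -0.001, 0.001, -0.001, -0.001], 'effort': [0.0, -36.821, 34.742, 6.933, -0.005, -0.0], 'ee_pos': [0.25, 0.545, 0.303], 'tool_rot': [0.977, -0.214, -0.0, 0.001], 'force': [-0.254, 0.378, -0.118], 'ft_torque': [0.034, 0.001, -0.017], 'gripper_force': 0.0, 'gripper_width': 0.998} 0.0539
[[-0.043, -0.999, -0.003, 0.019], [-0.977, 0.043, -0.211, 0.495], [0.211, -0.006, -0.977, 1.195], [0.0, 0.0, 0.0, 1.0]] 480.08288252283035 258.0265561464802 187.78396692777275
plate top [(0.69, [0.542, 0.026, -0.003])]
plate scene [(0.57, [0.542, 0.022, 0.003])]
warm_mark top []
warm_mark scene [(0.71, [0.402, -0.279, 0.001]), (0.35, [0.548, 0.104, 0.023])]
park_mark top [(0.68, [0.516, -0.285, 0.002]), (0.51, [0.759, 0.164, 0.004]), (0.45, [0.401, -0.281, 0.002])]
park_mark scene [(0.45, [0.538, -0.064, 0.028]), (0.2, [0.64, 0.306, 0.077])]
pan top [(0.98, [0.348, 0.038, 0.002]), (0.88, [0.54, 0.109, 0.024]), (0.64, [0.225, 0.262, -0.002]), (0.6, [0.776, 0.346, 0.001])]
pan scene [(0.95, [0.226, 0.258, -0.002]),
[... 360 characters left out ...]
7, -0.002])]
sep_a top [(0.91, [0.507, -0.424, -0.001]), (0.82, [0.502, 0.426, -0.0]), (0.56, [0.513, 0.286, -0.002])]
sep_a scene [(0.74, [0.501, -0.422, 0.002]), (0.57, [0.509, 0.279, 0.0])]
stop_box top [(0.57, [0.637, 0.304, 0.0])]
stop_box scene [(0.69, [0.639, 0.304, -0.002])]
stop_top top [(0.58, [0.638, 0.302, 0.082])]
stop_top scene [(0.72, [0.642, 0.303, 0.076])]
reagent top [(0.9, [0.743, -0.187, 0.001]), (0.23, [0.515, 0.28, 0.005])]
reagent scene [(0.93, [0.742, -0.189, 0.002])]
jar top [(0.92, [0.757, 0.165, 0.003])]
jar scene [(0.74, [0.759, 0.166, -0.003])]
brush top [(0.66, [0.634, -0.297, 0.001]), (0.57, [0.765, -0.013, -0.001])]
brush scene [(0.85, [0.767, -0.016, 0.002])]
```

```bash
python3 - <<'E'
import cv2
for n in("top","scene"):
  cv2.imwrite(f'pics/{n}_b.png',cv2.resize(cv2.imread(f'pics/{n}.png'),(800,600),interpolation=cv2.INTER_CUBIC))
E
```

```text
(no output)
```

View pics/top_b.png

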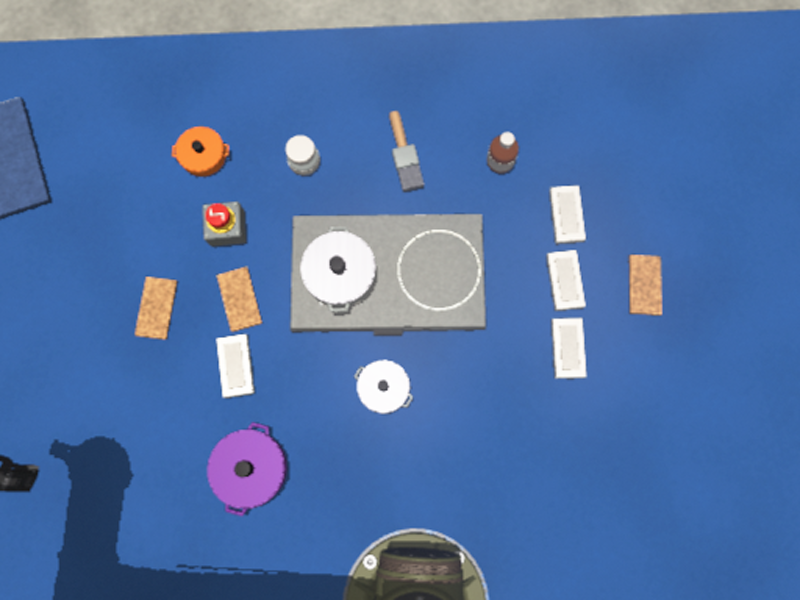

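The top view (800×600) shows these things that could be taken for the pan:
- orange at (201,150)
- purple at (246,468)
- small white at (383,386)
- large white at (338,267), on the plate

By the description the pan is the large white one. There are four dishes, at (568,213), (566,280), (569,348) and (234,365). The boards are at (155,308), (239,298) and (645,284). The ring is at (439,270) and the stop at (220,217).

```bash
cat > h.py <<'E'
from plant import readout, cams, manip, spotter
import cv2, numpy as np
from scipy.optimize import minimize
from scipy.spatial.transform import Rotation as Ro
def state():
    o=readout.get_obs(); R=Ro.from_quat(o['tool_rot']).as_matrix()
    print('t',round(o['clock'],2),'tcp',np.round(np.array(o['ee_pos'])*1000,1),'yaw',round(np.degrees(np.arctan2(R[1,0],R[0,0])),1),
      'F',np.round(o['force'],1),'w',round(o['gripper_width']*85.4,1),'gf',round(o['gripper_force'],1),'q6',round(o['qpos'][5],2))
    return o,R
def view(p,o=None):
    if 'view' in p: return np.array(p['view'])
    T=np.eye(4);T[:3,:3]=Ro.from_quat(o['tool_rot']).as_matrix();T[:3,3]=o['ee_pos']
    return np.linalg.inv(T@np.array(p['mount']))
def proj(p,V,X):
    c=np.c_[X,np.ones(len(X))]@V[:3].T
    return np.c_[p['fx']*c[:,0]/c[:,2]+p['cx'],p['fy']*c[:,1]/c[:,2]+p['cy']]
def back(p,V,uv,z):
    uv=np.atleast_2d(uv);d=np.c_[(uv[:,0]-p['cx'])/p['fx'],(uv[:,1]-p['cy'])/p['fy'],np.ones(len(uv))]@V[:3,:3]
    c=-V[:3,:3].T@V[:3,3];return c+d*((z-c[2])/d[:,2])[:,None]
def box(x,y,a,L,W,z0,z1):
    r=np.array([[L,W],[L,-W],[-L,-W],[-L,W]])/2;c,s=np.cos(a),np.sin(a)
    r=r@np.array([[c,s],[-s,c]])+[x,y];return np.r_[np.c_[r,np.full(4,z0)],np.c_[r,np.full(4,z1)]]
S=8
def fit(p,V,mask,dims,z0=0.):
    """fit box pose (x,y,yaw) to a visible mask by IoU"""
    L,W,H=dims;u0=np.argwhere(mask);lo=u0.min(0)-15;hi=u0.max(0)+16;lo=np.maximum(lo,0)
    m=cv2.resize(mask[lo[0]:hi[0],lo[1]:hi[1]].astype(np.uint8),None,fx=S,fy=S,interpolation=cv2.INTER_LINEAR)
    m=cv2.resize(mask[lo[0]:hi[0],lo[1]:hi[1]].astype(np.float32),None,fx=S,fy=S)>.5
    c=back(p,V,u0.mean(0)[::-1],z0+H/2)[0]
    def cost(q):
        h=cv2.convexHull(((proj(p,V,box(q[0]/100,q[1]/100,q[2]/5,L,W,z0,z0+H))-lo[::-1]+.5)*S).astype(np.float32))
        r=np.zeros(m.shape,np.uint8);cv2.fillConvexPoly(r,np.round(h).astype(np.int32),1)
        return 1-(r.astype(bool)&m).sum()/(r.astype(bool)|m).sum()
    best=min((minimize(cost,[c[0]*100,c[1]*100,5*a],method='Nelder-Mead',options=dict(initial_simplex=np.array([[c[0]*100,c[1]*100,5*a]]+[[c[0]*100+.5*i,c[1]*100+.5*j,5*a+.8*k] for i,j,k in((1,0,0),(0,1,0),(0,0,1))]))) for a in (-.25,0,.25)),key=lambda r:r.fun)
    q=best.x;return q[0]*10,q[1]*10,np.degrees(q[2]/5),1-best.fun
DISH=(.1,.05,.018);SEP=(.104,.054,.008)
E
python3 - <<'E'
from h import *
p=cams.snapshot('top');V=view(p)
for n,d in(('dish_a',DISH),('sep_a',SEP)):
  for r in spotter.cut_out(p,n):
    m=np.array(r['pixels'])
    print(n,round(r['score'],2),m.sum(),np.round(fit(p,V,m,d),2) if m.sum()>50 else '')
m=np.array(spotter.cut_out(p,'plate')[0]['pixels']);print('plate',np.round(fit(p,V,m,(.2,.33,.025)),2))
# ring by ellipse points
g=p['pixels'].astype(int);w=(g.min(2)>170);lab=cv2.connectedComponentsWithStats(w.astype(np.uint8))
i=[k for k in range(1,lab[0]) if 40<lab[2][k,2]<70 and lab[2][k,0]>240 and lab[2][k,1]>130]
for k in i:
  uv=np.argwhere(lab[1]==k)[:,::-1];X=back(p,V,uv,.025)
  c=cv2.minEnclosingCircle((X[:,:2]*1000).astype(np.float32));print('ring',np.round(c[0]),c[1],lab[2][k])
for r in spotter.cut_out(p,'pan'):
  m=np.array(r['pixels']);print('pan',round(r['score'],2),m.sum(),np.argwhere(m).mean(0)[::-1])
E
```

```text
dish_a 0.97 650 [ 637.93 -297.13    1.21    0.89]
dish_a 0.78 766 [ 518.04 -283.91    4.72    0.95]
dish_a 0.63 7249 [ 5.3512e+02 -1.8620e+01  5.9120e+01  1.0000e-01]
dish_a 0.6 769 [394.42 286.13   6.66   0.96]
dish_a 0.58 752 [ 401.03 -278.2    -1.42    0.94]
sep_a 0.95 786 [510.5  281.65  13.5    0.96]
sep_a 0.86 788 [ 505.07 -422.21   -6.1     0.98]
sep_a 0.72 800 [500.49 424.08  -9.63   0.96]
sep_a 0.57 198 [6.6346e+02 2.8730e+02 9.1050e+01 3.3000e-01]
sep_a 0.35 456 [7.7109e+02 1.6857e+02 1.6310e+01 6.3000e-01]
plate [544.04  21.89  -1.65   0.78]
pan 0.92 888 [245.45495495 246.37162162]
pan 0.86 2106 [157.82288699 300.01187085]
pan 0.63 790 [128.94050633  96.05316456]
pan 0.57 1923 [216.81591264 171.51898076]
```

Request:
drive_tool(
  plan=[
    {"gripper": 0, "translation": [0, 0, -10], "spin": -8.5},
    {"gripper": 0, "translation": [0, 0, 0], "spin": -8.5},
    {"gripper": 0, "translation": [0, 0, 0], "spin": -7.5},
    {"gripper": 0, "translation": [0, 0, 0], "spin": 0},
    {"gripper": 0, "translation": [0, 0, 0], "spin": 0},
  ],
  newtons=40,
)

```text
clock: 1.95
ee_pos: [0.2505, 0.5451, 0.3138]
tool_rot: [1.0, -0.003, -0.0, 0.0]
force: [0.4, 0.3, 0.5]
gripper_width: 0.145
gripper_force: 0.0
```

Request:
drive_tool(
  plan=[
    {"gripper": 0, "translation": [30, 24, 0], "spin": 0},
    {"gripper": 0, "translation": [40, 24, 0], "spin": 0},
    {"gripper": 0, "translation": [40, 24, 0], "spin": 0},
    {"gripper": 0, "translation": [40, 24, 0], "spin": 0},
    {"gripper": 0, "translation": [40, 24, 0], "spin": 0},
  ],
)

```text
clock: 2.45
ee_pos: [0.4415, 0.4234, 0.3141]
tool_rot: [1.0, -0.003, 0.0, -0.0]
force: [-0.1, 0.4, -0.4]
gripper_width: 0.002
gripper_force: 0.0
```

Request:
drive_tool(
  plan=[
    {"gripper": 0, "translation": [40, 24, 10], "spin": 0},
    {"gripper": 0, "translation": [40, 24, 10], "spin": 0},
    {"gripper": 0, "translation": [40, 24, 20], "spin": 0},
    {"gripper": 0, "translation": [40, 24, 20], "spin": 0},
    {"gripper": 0, "translation": [39, 26, 0], "spin": 0},
  ],
)

```text
clock: 2.95
ee_pos: [0.6381, 0.3014, 0.2502]
tool_rot: [1.0, -0.003, -0.003, 0.001]
force: [0.4, 1.4, 0.0]
gripper_width: 0.002
gripper_force: 0.0
```

```bash
python3 - <<'E'
from h import *
o,R=state();p=cams.snapshot('wrist')
print(np.round(p['mount'],3).tolist(),p['fx'])
V=view(p,o)
for n in('stop_top','stop_box'): print(n,[(round(d['score'],2),np.round(d['centre'],3).tolist()) for d in spotter.tip_of(p,n)])
t=cams.snapshot('top');c=t['pixels'][130:220,170:330]
cv2.imwrite('pics/w1.png',np.vstack([p['pixels'],cv2.resize(c,(512,288),interpolation=cv2.INTER_CUBIC)])[:600])
E
```

```text
t 2.95 tcp [638.1 301.4 250.2] yaw -0.4 F [0.4 1.4 0. ] w 0.2 gf 0.0 q6 0.84
[[-0.0, -0.96, -0.28, 0.072], [1.0, -0.001, 0.001, -0.001], [-0.002, -0.28, 0.96, -0.07], [0.0, 0.0, 0.0, 1.0]] 279.11738162781944
stop_top [(0.89, [0.642, 0.305, 0.077])]
stop_box [(0.76, [0.638, 0.304, -0.0])]
```

View pics/w1.png

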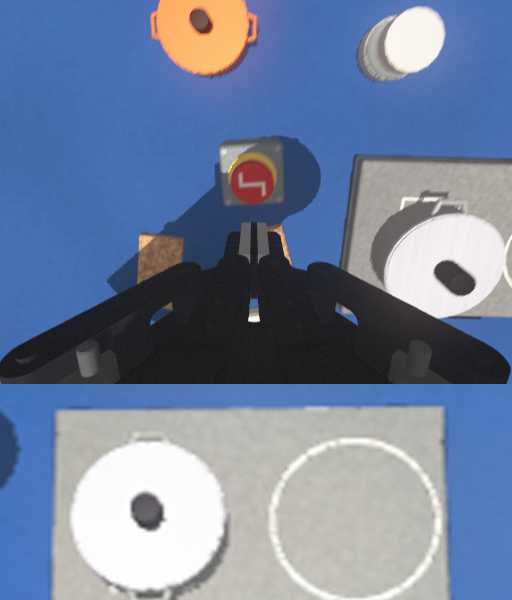

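The wrist view shows the cap at (252,180), the rectangle's far edge showing at (405–465,205) beyond the large white pan at (445,270), and the orange decoy at (205,25). The close crop confirms the large white pan is the one on the plate. The rectangle's long side runs along world x.

Request:
drive_tool(
  plan=[
    {"gripper": 0, "translation": [2, -2, 40], "spin": 0},
    {"gripper": 0, "translation": [0, 0, 40], "spin": 0},
    {"gripper": 0, "translation": [0, 0, 12], "spin": 0},
    {"gripper": 0, "translation": [0, 0, 0], "spin": 0},
    {"gripper": 0, "translation": [0, 0, 3], "spin": 0},
  ],
)

```text
clock: 3.65
ee_pos: [0.6402, 0.3055, 0.1628]
tool_rot: [1.0, -0.001, 0.002, -0.001]
force: [0.0, -0.3, 1.5]
gripper_width: -0.002
gripper_force: 0.0
```

Request:
drive_tool(
  plan=[
    {"gripper": 0, "translation": [0, 0, 3], "spin": 0},
    {"gripper": 0, "translation": [0, 0, 3], "spin": 0},
    {"gripper": 0, "translation": [0, 0, 2], "spin": 0},
    {"gripper": 0, "translation": [0, 0, 2], "spin": 0},
    {"gripper": 0, "translation": [0, 0, 0], "spin": 0},
  ],
)

```text
clock: 4.15
ee_pos: [0.6397, 0.3048, 0.15]
tool_rot: [1.0, -0.002, 0.0, -0.0]
force: [0.1, 0.6, 3.1]
gripper_width: 0.001
gripper_force: 1.0
```

Request:
drive_tool(
  plan=[
    {"gripper": 0, "translation": [0, 0, 2], "spin": 0},
    {"gripper": 0, "translation": [0, 0, 2], "spin": 0},
    {"gripper": 0, "translation": [0, 0, 2], "spin": 0},
    {"gripper": 0, "translation": [0, 0, 1], "spin": 0},
    {"gripper": 0, "translation": [0, 0, 0], "spin": 0},
  ],
)

```text
clock: 4.65
ee_pos: [0.6398, 0.3048, 0.1437]
tool_rot: [1.0, -0.001, 0.001, -0.0]
force: [-2.6, -0.0, 7.4]
gripper_width: 0.001
gripper_force: 3.6
```

Request:
drive_tool(
  plan=[
    {"gripper": 0, "translation": [0, 0, 1], "spin": 0},
    {"gripper": 0, "translation": [0, 0, 1], "spin": 0},
    {"gripper": 0, "translation": [0, 0, 0], "spin": 0},
    {"gripper": 0, "translation": [0, 0, 0], "spin": 0},
    {"gripper": 0, "translation": [0, 0, 0], "spin": 0},
  ],
)

```text
clock: 5.15
ee_pos: [0.6399, 0.3048, 0.1436]
tool_rot: [1.0, -0.001, 0.001, -0.0]
force: [-6.1, -0.5, 12.6]
gripper_width: -0.0
gripper_force: 6.7
```

Request:
drive_tool(
  plan=[
    {"gripper": 0, "translation": [0, 0, -40], "spin": 0},
    {"gripper": 0, "translation": [-20, 10, -40], "spin": 0},
    {"gripper": 0, "translation": [-20, 40, -20], "spin": 0},
    {"gripper": 0, "translation": [-20, 40, -20], "spin": 0},
    {"gripper": 0, "translation": [-20, 40, -20], "spin": 0},
  ],
)

```text
clock: 5.65
ee_pos: [0.558, 0.1736, 0.2801]
tool_rot: [1.0, -0.001, -0.001, 0.0]
force: [1.0, -0.5, 0.6]
gripper_width: 0.004
gripper_force: 0.0
```

Request:
drive_tool(
  plan=[
    {"gripper": 75, "translation": [-20, 40, -20], "spin": 0},
    {"gripper": 75, "translation": [-20, 40, 0], "spin": 0},
    {"gripper": 75, "translation": [-10, 40, 0], "spin": 0},
    {"gripper": 75, "translation": [0, 15, 0], "spin": 0},
    {"gripper": 75, "translation": [0, 0, 0], "spin": 0},
  ],
)

```text
clock: 6.15
ee_pos: [0.5085, 0.0384, 0.3002]
tool_rot: [1.0, -0.003, -0.0, -0.0]
force: [0.3, 0.5, -0.0]
gripper_width: 0.849
gripper_force: 0.0
```

```bash
python3 - <<'E'
from h import *
o,R=state();p=cams.snapshot('wrist');V=view(p,o);t=cams.snapshot('top');s=cams.snapshot('scene')
for n in('stop_top','pan','park_mark','warm_mark','plate'):
  for nm,q in(('w',p),('t',t),('s',s)): print(n,nm,[(round(d['score'],2),np.round(d['centre'],3).tolist()) for d in spotter.tip_of(q,n) if d['score']>.3])
cv2.imwrite('pics/w2.png',p['pixels'])
m=np.array(spotter.cut_out(p,'plate')[0]['pixels']);print('plate',np.round(fit(p,V,m,(.2,.33,.025)),2))
E
```

```text
t 6.15 tcp [508.5  38.4 300.2] yaw -0.3 F [ 0.3  0.5 -0. ] w 72.5 gf 0.0 q6 1.09
stop_top w [(0.62, [0.543, 0.025, -0.001])]
stop_top t []
stop_top s [(0.48, [0.642, 0.307, 0.069])]
pan w [(0.58, [0.54, 0.107, 0.023]), (0.58, [0.348, 0.038, 0.002])]
pan t [(0.79, [0.778, 0.35, 0.001]), (0.76, [0.347, 0.042, 0.0]), (0.62, [0.541, 0.105, 0.025]), (0.59, [0.634, -0.297, 0.001])]
pan s [(0.81, [0.778, 0.348, 0.002]), (0.72, [0.224, 0.261, -0.001]), (0.66, [0.348, 0.038, -0.0])]
park_mark w []
park_mark t []
park_mark s [(0.6, [0.539, -0.063, 0.025])]
warm_mark w []
warm_mark t [(0.6, [0.758, 0.166, 0.002])]
warm_mark s [(0.36, [0.545, 0.106, 0.026])]
plate w [(0.77, [0.545, 0.024, 0.001])]
plate t [(0.6, [0.543, 0.028, -0.002])]
plate s [(0.96, [0.542, 0.023, 0.002])]
plate [545.51  23.91  -1.83   0.75]
```

View pics/w2.png

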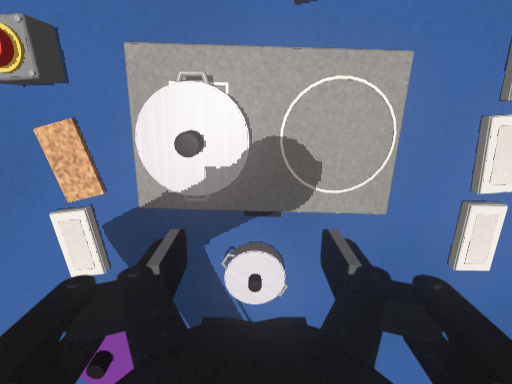

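The wrist view shows the ring around (339,134), the pan's knob at (189,143), part of the rectangle's outline at (228,85), and the plate corners at (125,43), (412,51), (387,214) and (138,208).

```bash
cat >> h.py <<'E'
def ring(p,V,lo,hi,n=360):
    """ring centre (mm): best 138 mm circle on the plate top over white pixels"""
    g=cv2.GaussianBlur(p['pixels'].min(2).astype(np.float32),(0,0),1)
    a=np.linspace(0,2*np.pi,n)
    def cost(c,r=.0675):
        u=proj(p,V,np.c_[c[0]/1000+r*np.cos(a),c[1]/1000+r*np.sin(a),np.full(n,.025)]).astype(np.float32)
        return -np.minimum(cv2.remap(g,u[:,0],u[:,1],cv2.INTER_LINEAR),220).mean()
    c0=min(((x,y) for x in np.arange(lo[0],hi[0],3) for y in np.arange(lo[1],hi[1],3)),key=cost)
    r=minimize(cost,c0,method='Nelder-Mead');return r.x,-r.fun
def knob(p,V,uv,z=.094,rad=14):
    """centroid of the dark knob near a pixel, taken at height z (mm)"""
    g=p['pixels'].max(2)<75;g=g.astype(np.uint8)
    n,l,st,ce=cv2.connectedComponentsWithStats(g)
    k=min((i for i in range(1,n) if 30<st[i,4]<1500),key=lambda i:np.hypot(*(ce[i]-uv)))
    return back(p,V,ce[k],z)[0,:2]*1000,ce[k],st[k]
E
python3 - <<'E'
from h import *
o,R=state();p=cams.snapshot('wrist');V=view(p,o)
print(ring(p,V,(515,-90),(565,-40)))
for z in(.094,.085):print(knob(p,V,(189,143),z))
print(np.round(back(p,V,[[125,43],[412,51],[387,212],[138,208]],.025)*1000,1))
print(np.round(back(p,V,[[228,83],[180,83]],.025)*1000,1))
E
```

```text
t 7.1 tcp [508.7  40.  300.5] yaw -0.2 F [0.3 0.2 0.2] w 75.1 gf 0.0 q6 1.09
(array([543.74497306, -65.04762838]), np.float64(172.4376678466797))
(array([470.50893599,  30.92115989]), array([263.03061224, 213.12755102]), array([245, 210,  37,   7, 196], dtype=int32))
(array([466.93404941,  30.58970157]), array([263.03061224, 213.12755102]), array([245, 210,  37,   7, 196], dtype=int32))
[[ 648.1  184.3   25. ]
 [ 638.8 -139.    25. ]
 [ 444.  -136.1   25. ]
 [ 451.1  193.3   25. ]]
[[605.5  70.1  25. ]
 [605.7 125.9  25. ]]
```

```bash
python3 - <<'E'
from h import *
o,R=state();p=cams.snapshot('wrist');V=view(p,o)
r=p['pixels'][115:170,150:230].max(2);print(np.percentile(r,[1,5,50]))
m=np.zeros((384,512),bool);m[115:170,150:230]=r<60;u=np.argwhere(m)[:,::-1];print(m.sum(),u.mean(0),u.min(0),u.max(0))
print(np.round(back(p,V,[u.mean(0),[189,143]],.082)*1000,1))
for d in spotter.cut_out(p,'pan'):
  k=np.array(d['pixels']);print(d['score'],k.sum(),np.argwhere(k).mean(0)[::-1], np.round(back(p,V,np.argwhere(k).mean(0)[::-1],.06)*1000))
E
```

```text
t 7.15 tcp [508.7  40.  300.5] yaw -0.2 F [ 0.7  1.  -0.3] w 74.8 gf 0.0 q6 1.09
[ 84.  92. 245.]<stdin>:4: RuntimeWarning: Mean of empty slice.
  ret = um.true_divide(
Traceback (most recent call last):
ValueError: zero-size array to reduction operation minimum which has no identity
```

```bash
python3 - <<'E'
from h import *
o,R=state();p=cams.snapshot('wrist');V=view(p,o)
r=p['pixels'][115:170,150:230].max(2)
m=np.zeros((384,512),bool);m[115:170,150:230]=r<150;u=np.argwhere(m)[:,::-1];print(m.sum(),np.median(u,0),u.min(0),u.max(0))
print(np.round(back(p,V,[np.median(u,0),[189,143]],.082)*1000,1))
E
```

```text
t 7.2 tcp [508.7  40.  300.5] yaw -0.2 F [-0.9  0.6  0.2] w 74.8 gf 0.0 q6 1.09
699 [192. 144.] [176 130] [229 169]
[[542.4 104.2  82. ]
 [543.4 107.2  82. ]]
```

Request:
drive_tool(
  plan=[
    {"gripper": 75, "translation": [17, -33, 0], "spin": 0},
    {"gripper": 75, "translation": [17, -33, 40], "spin": 0},
    {"gripper": 75, "translation": [0, 0, 40], "spin": 0},
    {"gripper": 60, "translation": [0, 0, 40], "spin": 0},
    {"gripper": 60, "translation": [0, 0, 34], "spin": 0},
  ],
)

```text
clock: 7.75
ee_pos: [0.541, 0.1033, 0.1473]
tool_rot: [1.0, -0.001, -0.001, 0.0]
force: [-0.0, -0.3, 0.0]
gripper_width: 0.7
gripper_force: 0.0
```

Request:
drive_tool(
  plan=[
    {"gripper": 40, "translation": [0, 0, 0], "spin": 0},
    {"gripper": 20, "translation": [0, 0, 0], "spin": 0},
    {"gripper": 10, "translation": [0, 0, 0], "spin": 0},
    {"gripper": 10, "translation": [0, 0, 0], "spin": 0},
    {"gripper": 10, "translation": [0, 0, 0], "spin": 0},
  ],
  newtons=40,
)

```text
clock: 8.25
ee_pos: [0.5424, 0.1037, 0.152]
tool_rot: [1.0, -0.001, 0.002, -0.001]
force: [0.2, 1.8, 2.7]
gripper_width: 0.282
gripper_force: 40.0
```

```bash
python3 - <<'E'
from h import *
o,R=state();p=cams.snapshot('top');V=view(p);state()
print(ring(p,V,(515,-90),(565,-40)))
s=cams.snapshot('scene')
for q in (p,s):print([(round(d['score'],2),np.round(d['centre'],3).tolist()) for d in spotter.tip_of(q,'pan') if d['score']>.3])
E
```

```text
t 8.25 tcp [542.4 103.7 152. ] yaw -0.2 F [0.2 1.8 2.7] w 24.1 gf 40.0 q6 1.01
t 8.3 tcp [542.4 103.7 152. ] yaw -0.2 F [0.7 1.7 3.6] w 24.2 gf 40.1 q6 1.01
(array([541.89113424, -64.40876257]), np.float64(213.817138671875))
[(0.64, [0.542, 0.106, 0.024]), (0.64, [0.349, 0.039, -0.001]), (0.58, [0.778, 0.35, 0.004])]
[(0.94, [0.541, 0.107, 0.032]), (0.86, [0.222, 0.261, -0.004]), (0.69, [0.781, 0.348, -0.004]), (0.63, [0.348, 0.04, -0.001])]
```

Request:
drive_tool(
  plan=[
    {"gripper": 10, "translation": [0, 5, 0], "spin": 0},
    {"gripper": 10, "translation": [0, 10, 0], "spin": 0},
    {"gripper": 10, "translation": [0, 10, 0], "spin": 0},
    {"gripper": 10, "translation": [0, 10, 0], "spin": 0},
    {"gripper": 10, "translation": [0, 0, 0], "spin": 0},
  ],
)

```text
clock: 8.95
ee_pos: [0.5425, 0.0682, 0.152]
tool_rot: [1.0, -0.002, 0.002, -0.001]
force: [1.5, 2.4, 5.5]
gripper_width: 0.287
gripper_force: 40.4
```

Request:
drive_tool(
  plan=[
    {"gripper": 10, "translation": [0, 15, 0], "spin": 0},
    {"gripper": 10, "translation": [0, 15, 0], "spin": 0},
    {"gripper": 10, "translation": [0, 15, 0], "spin": 0},
    {"gripper": 10, "translation": [0, 15, 0], "spin": 0},
    {"gripper": 10, "translation": [0, 10, 0], "spin": 0},
  ],
)

```text
clock: 9.45
ee_pos: [0.5423, -0.001, 0.152]
tool_rot: [1.0, -0.001, 0.002, -0.001]
force: [-0.2, 8.1, 7.5]
gripper_width: 0.282
gripper_force: 41.0
```

Request:
drive_tool(
  plan=[
    {"gripper": 10, "translation": [0, 15, 0], "spin": 0},
    {"gripper": 10, "translation": [0, 15, 0], "spin": 0},
    {"gripper": 10, "translation": [0, 15, 0], "spin": 0},
    {"gripper": 10, "translation": [0, 10, 0], "spin": 0},
    {"gripper": 10, "translation": [0, 0, 0], "spin": 0},
  ],
)

```text
clock: 9.95
ee_pos: [0.5421, -0.0573, 0.152]
tool_rot: [1.0, -0.002, 0.002, -0.0]
force: [1.9, 0.6, 5.4]
gripper_width: 0.286
gripper_force: 40.6
```

```bash
python3 - <<'E'
from h import *
o,R=state();p=cams.snapshot('top');V=view(p);state()
s=cams.snapshot('scene')
for q in (p,s):print([(round(d['score'],2),np.round(d['centre'],3).tolist()) for d in spotter.tip_of(q,'pan') if d['score']>.3])
E
```

```text
t 9.95 tcp [542.1 -57.3 152. ] yaw -0.2 F [1.9 0.6 5.4] w 24.4 gf 40.6 q6 1.3
t 10.0 tcp [542.1 -57.2 152. ] yaw -0.2 F [2.1 1.3 6.7] w 24.1 gf 40.6 q6 1.3
[(0.77, [0.226, 0.264, -0.003]), (0.56, [0.348, 0.041, -0.002]), (0.55, [0.541, -0.054, 0.028])]
[(0.84, [0.225, 0.259, -0.0]), (0.67, [0.348, 0.039, -0.002]), (0.62, [0.539, -0.053, 0.029]), (0.58, [0.782, 0.35, 0.0])]
```

Request:
drive_tool(
  plan=[
    {"gripper": 10, "translation": [0, 5, 0], "spin": 0},
    {"gripper": 10, "translation": [0, 5, 0], "spin": 0},
    {"gripper": 10, "translation": [0, 0, 0], "spin": 0},
    {"gripper": 20, "translation": [0, 0, 0], "spin": 0},
    {"gripper": 40, "translation": [0, 0, 0], "spin": 0},
  ],
)

```text
clock: 10.65
ee_pos: [0.5411, -0.0667, 0.1505]
tool_rot: [1.0, -0.002, 0.0, -0.0]
force: [-0.3, -0.4, -0.7]
gripper_width: 0.437
gripper_force: 0.0
```

Request:
drive_tool(
  plan=[
    {"gripper": 75, "translation": [0, 0, 0], "spin": 0},
    {"gripper": 75, "translation": [0, 0, 0], "spin": 0},
    {"gripper": 75, "translation": [0, 0, -40], "spin": 0},
    {"gripper": 75, "translation": [-20, 0, -50], "spin": 0},
    {"gripper": 75, "translation": [-20, -40, -40], "spin": 0},
  ],
)

```text
clock: 11.15
ee_pos: [0.5054, -0.0355, 0.2721]
tool_rot: [1.0, -0.004, 0.0, 0.001]
force: [1.3, 1.5, 0.2]
gripper_width: 0.882
gripper_force: 0.0
```

Request:
drive_tool(
  plan=[
    {"gripper": 75, "translation": [0, -40, -20], "spin": 0},
    {"gripper": 75, "translation": [0, -10, 0], "spin": 0},
    {"gripper": 75, "translation": [0, 0, 0], "spin": 0},
    {"gripper": 75, "translation": [0, 0, 0], "spin": 0},
    {"gripper": 75, "translation": [0, 0, 0], "spin": 0},
  ],
)

```text
clock: 11.65
ee_pos: [0.5058, 0.0158, 0.2884]
tool_rot: [1.0, -0.002, -0.001, 0.001]
force: [0.2, 0.6, 0.5]
gripper_width: 0.881
gripper_force: 0.0
```

```bash
python3 - <<'E'
from h import *
o,R=state();p=cams.snapshot('wrist');V=view(p,o);t=cams.snapshot('top');s=cams.snapshot('scene')
cv2.imwrite('pics/w3.png',p['pixels'])
for n in('pan','park_mark','warm_mark','stop_top','plate'):
  for nm,q in(('w',p),('t',t),('s',s)):print(n,nm,[(round(d['score'],2),np.round(d['centre'],3).tolist()) for d in spotter.tip_of(q,n) if d['score']>.3])
E
```

```text
t 11.65 tcp [505.8  15.8 288.4] yaw -0.2 F [0.2 0.6 0.5] w 75.2 gf 0.0 q6 1.14
pan w [(0.88, [0.344, 0.038, 0.002]), (0.8, [0.226, 0.261, 0.004]), (0.76, [0.543, -0.064, 0.023])]
pan t [(0.91, [0.226, 0.262, -0.001]), (0.82, [0.54, -0.061, 0.025]), (0.63, [0.346, 0.04, -0.001]), (0.56, [0.776, 0.348, 0.001])]
pan s [(0.88, [0.78, 0.348, -0.002]), (0.86, [0.542, -0.064, 0.03]), (0.71, [0.348, 0.044, -0.002]), (0.68, [0.225, 0.261, -0.0]), (0.63, [0.641, 0.303, 0.069]), (0.56, [0.392, 0.289, -0.0])]
park_mark w []
park_mark t []
park_mark s []
warm_mark w []
warm_mark t [(0.46, [0.546, 0.106, 0.024])]
warm_mark s [(0.55, [0.549, 0.105, 0.026])]
stop_top w []
stop_top t [(0.56, [0.543, 0.023, -0.001])]
stop_top s [(0.55, [0.519, -0.285, -0.002]), (0.47, [0.641, 0.305, 0.071])]
plate w [(0.78, [0.54, 0.025, -0.001])]
plate t [(0.97, [0.542, 0.023, -0.001])]
plate s [(0.76, [0.544, 0.023, 0.002])]
```

View pics/w3.png

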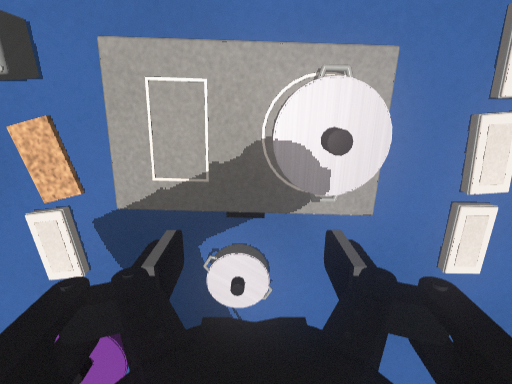

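The pan now stands in the ring at (335,135). The rectangle is bare, with corners at (147,78), (207,79), (208,181) and (153,180).

```bash
cat >> h.py <<'E'
def rect(p,V,lo,hi):
    g=p['pixels'].min(2)>150;m=np.zeros(g.shape,np.uint8);m[lo[1]:hi[1],lo[0]:hi[0]]=g[lo[1]:hi[1],lo[0]:hi[0]]
    X=back(p,V,np.argwhere(m)[:,::-1],.025)[:,:2]*1000
    return cv2.minAreaRect(X.astype(np.float32))
E
python3 - <<'E'
from h import *
o,R=state();p=cams.snapshot('wrist');V=view(p,o)
print(rect(p,V,(130,65),(225,195)))
X=back(p,V,[[147,78],[207,79],[208,180],[153,180]],.025)*1000;print(np.round(X,1),X.mean(0))
t=cams.snapshot('top');V=view(t)
u=proj(t,V,np.array([[.61,.15,.025],[.48,.06,.025]]));print(u)
print(rect(t,V,np.floor(u[0]).astype(int)-2,np.ceil(u[1]).astype(int)+3))
E
```

```text
t 12.55 tcp [506.   16.7 289.6] yaw -0.2 F [ 0.2  0.3 -0.5] w 74.9 gf 0.0 q6 1.14
((552.4293823242188, 109.16348266601562), (114.29558563232422, 140.14906311035156), 88.09550476074219)
[[607.6 136.5  25. ]
 [606.3  69.3  25. ]
 [489.   73.9  25. ]
 [489.3 142.1  25. ]] [548.02220003 105.46027171  25.        ]
[[200.01581695 150.94324075]
 [234.84514833 196.64920779]]
((528.3246459960938, 104.47782897949219), (104.63909912109375, 103.71373748779297), 89.05193328857422)
```

Request:
drive_tool(
  plan=[
    {"gripper": 75, "translation": [-19, -44, 0], "spin": 0},
    {"gripper": 75, "translation": [-19, -45, 0], "spin": 0},
    {"gripper": 75, "translation": [-19, -45, 0], "spin": 0},
    {"gripper": 75, "translation": [-19, -45, 10], "spin": -7},
    {"gripper": 75, "translation": [-13, -45, 30], "spin": 0},
  ],
)

```text
clock: 13.15
ee_pos: [0.4137, 0.237, 0.255]
tool_rot: [0.998, 0.061, 0.002, -0.002]
force: [1.8, 0.8, -1.0]
gripper_width: 0.879
gripper_force: 0.0
```

Request:
drive_tool(
  plan=[
    {"gripper": 75, "translation": [-15, -42, 20], "spin": 0},
    {"gripper": 75, "translation": [0, 0, 40], "spin": 0},
    {"gripper": 75, "translation": [0, 0, 40], "spin": 0},
    {"gripper": 75, "translation": [0, 0, 30], "spin": 0},
    {"gripper": 75, "translation": [0, 0, 0], "spin": 0},
  ],
)

```text
clock: 13.65
ee_pos: [0.3925, 0.2729, 0.118]
tool_rot: [0.998, 0.059, -0.003, 0.003]
force: [-0.5, -1.0, -0.2]
gripper_width: 0.876
gripper_force: 0.0
```

```bash
python3 - <<'E'
from h import *
o,R=state();p=cams.snapshot('wrist');V=view(p,o);t=cams.snapshot('scene')
cv2.imwrite('pics/w4.png',np.hstack([p['pixels'],t['pixels']])[:, :800] if 0 else p['pixels'])
for d in spotter.cut_out(p,'dish_a'):
  m=np.array(d['pixels']);print(d['score'],m.sum(),np.argwhere(m).mean(0)[::-1],np.round(fit(p,V,m,DISH),2))
E
```

```text
t 13.65 tcp [392.5 272.9 118. ] yaw 6.8 F [-0.5 -1.  -0.2] w 74.8 gf 0.0 q6 0.66
0.86 11161 [232.30140668 203.72574142] [394.17 287.27   7.22   0.98]
```

View pics/w4.png

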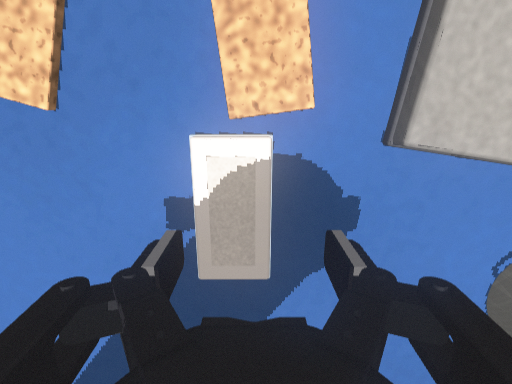

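The wrist view shows the dish at (232,204) between the open fingers (about 165 and 345), with boards beyond it at (263,60) and (30,50).

Request:
drive_tool(
  plan=[
    {"gripper": 75, "translation": [3, -12, 20], "spin": 0},
    {"gripper": 75, "translation": [0, 0, 15], "spin": 0},
    {"gripper": 75, "translation": [0, 0, 7], "spin": 0},
    {"gripper": 60, "translation": [0, 0, 0], "spin": 0},
    {"gripper": 40, "translation": [0, 0, 0], "spin": 0},
  ],
)

```text
clock: 14.3
ee_pos: [0.3966, 0.2872, 0.0826]
tool_rot: [0.998, 0.06, 0.001, -0.001]
force: [-0.1, 0.5, 2.6]
gripper_width: 0.569
gripper_force: 42.4
```

Request:
drive_tool(
  plan=[
    {"gripper": 30, "translation": [0, 0, 0], "spin": 0},
    {"gripper": 30, "translation": [0, 0, 0], "spin": 0},
    {"gripper": 30, "translation": [0, 0, 0], "spin": 0},
    {"gripper": 30, "translation": [0, 0, 0], "spin": 0},
    {"gripper": 30, "translation": [0, 0, 0], "spin": 0},
  ],
  newtons=40,
)

```text
clock: 14.8
ee_pos: [0.3966, 0.2874, 0.0826]
tool_rot: [0.998, 0.06, 0.001, -0.001]
force: [-1.5, -1.6, 6.3]
gripper_width: 0.567
gripper_force: 42.3
```

Request:
drive_tool(
  plan=[
    {"gripper": 30, "translation": [0, 0, -5], "spin": 0},
    {"gripper": 30, "translation": [0, 0, -10], "spin": 0},
    {"gripper": 30, "translation": [0, 0, -15], "spin": 0},
    {"gripper": 30, "translation": [0, 0, -20], "spin": 0},
    {"gripper": 30, "translation": [0, 0, 0], "spin": 0},
  ],
)

```text
clock: 15.3
ee_pos: [0.3968, 0.2879, 0.1341]
tool_rot: [0.998, 0.06, 0.002, -0.002]
force: [-0.4, 1.1, -1.8]
gripper_width: 0.567
gripper_force: 41.7
```

```bash
python3 - <<'E'
from h import *
o,R=state();p=cams.snapshot('wrist');V=view(p,o);s=cams.snapshot('scene')
for q in(p,s):print([(round(d['score'],2),np.round(d['centre'],3).tolist()) for d in spotter.tip_of(q,'dish_a') if d['score']>.3])
c=cv2.resize(s['pixels'],(768,576))
cv2.imwrite('pics/w5.png',s['pixels'])
E
```

```text
t 15.3 tcp [396.8 287.9 134.1] yaw 6.8 F [-0.4  1.1 -1.8] w 48.5 gf 41.7 q6 0.65
[(0.78, [0.399, 0.288, 0.049])]
[(0.89, [0.634, -0.3, -0.0]), (0.78, [0.398, -0.277, -0.002]), (0.54, [0.514, -0.288, 0.002]), (0.5, [0.392, 0.292, 0.049])]
```

View pics/w5.png

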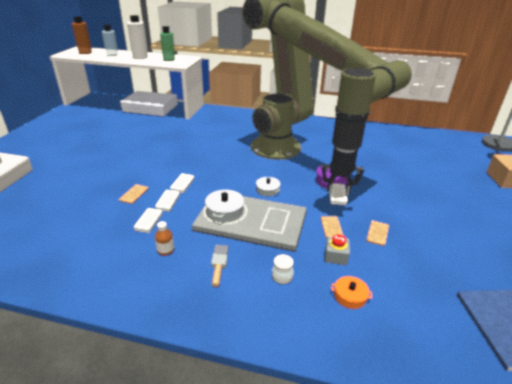

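The scene view shows the dish held in the gripper at (340,195), the pan parked in the ring at (225,207), the rectangle free at (275,222) and the cap down at (339,240). Next I check how deep the pads sit on the dish.

```bash
python3 - <<'E'
from h import *
o,R=state();p=cams.snapshot('wrist');V=view(p,o)
cv2.imwrite('pics/w6.png',cv2.resize(p['pixels'][130:330,130:390],(780,600),interpolation=cv2.INTER_CUBIC))
T=np.linalg.inv(V)
for d in(60,66,73,80,86):
  X=(np.array(o['ee_pos'])+R@np.array([[0.011,s*.025,d/1000] for s in(-1,1)]).T.T[0:1].T.ravel()*0)
  pts=np.array([np.array(o['ee_pos'])+R@np.array([.011,s*.025,d/1000]) for s in(-1,1)])
  u=proj(p,V,pts);print(d,np.round((u-[130,130])*3).tolist())
E
```

```text
t 15.5 tcp [395.4 286.5 129.6] yaw 6.8 F [-0.2 -1.1 -2.6] w 48.8 gf 41.7 q6 0.65
60 [[229.0, 300.0], [524.0, 299.0]]
66 [[235.0, 285.0], [518.0, 285.0]]
73 [[241.0, 269.0], [512.0, 269.0]]
80 [[246.0, 255.0], [506.0, 255.0]]
86 [[250.0, 244.0], [501.0, 244.0]]
```

View pics/w6.png

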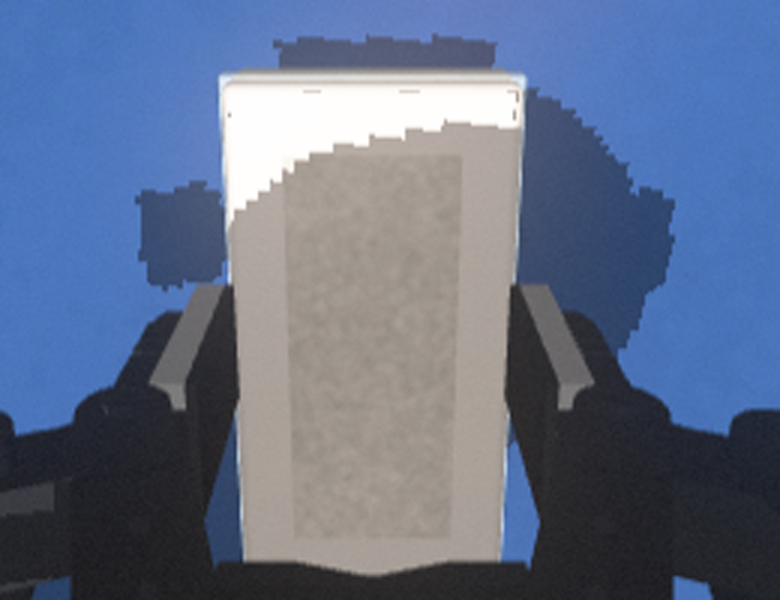

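The fingertips sit at about y=285 in the crop, which is shallow on the dish because the tool rose on closing. I'll set the dish down and grip it again deeper.

Request:
drive_tool(
  plan=[
    {"gripper": 30, "translation": [0, 0, 25], "spin": 0},
    {"gripper": 30, "translation": [0, 0, 18], "spin": 0},
    {"gripper": 30, "translation": [0, 0, 3], "spin": 0},
    {"gripper": 30, "translation": [0, 0, 0], "spin": 0},
    {"gripper": 62, "translation": [0, 0, 0], "spin": 0},
  ],
)

```text
clock: 16.05
ee_pos: [0.3961, 0.287, 0.0853]
tool_rot: [0.998, 0.06, 0.0, -0.0]
force: [-0.0, -1.5, -0.3]
gripper_width: 0.716
gripper_force: 0.0
```

Request:
drive_tool(
  plan=[
    {"gripper": 65, "translation": [0, 0, 0], "spin": 0},
    {"gripper": 65, "translation": [0, 0, 5], "spin": 0},
    {"gripper": 65, "translation": [0, 0, 5], "spin": 0},
    {"gripper": 65, "translation": [0, 0, 3], "spin": 0},
    {"gripper": 65, "translation": [0, 0, 0], "spin": 0},
  ],
)

```text
clock: 16.55
ee_pos: [0.3956, 0.2865, 0.0709]
tool_rot: [0.998, 0.059, -0.0, 0.001]
force: [0.5, -0.2, 0.2]
gripper_width: 0.762
gripper_force: 0.0
```

Request:
drive_tool(
  plan=[
    {"gripper": 62, "translation": [0, 0, 0], "spin": 0},
    {"gripper": 58, "translation": [0, 0, 0], "spin": 0},
    {"gripper": 54, "translation": [0, 0, 0], "spin": 0},
    {"gripper": 54, "translation": [0, 0, 0], "spin": 0},
    {"gripper": 54, "translation": [0, 0, 0], "spin": 0},
  ],
)

```text
clock: 17.05
ee_pos: [0.3959, 0.2869, 0.0717]
tool_rot: [0.998, 0.059, 0.0, -0.0]
force: [0.3, 0.5, -0.3]
gripper_width: 0.633
gripper_force: 0.0
```

Request:
drive_tool(
  plan=[
    {"gripper": 48, "translation": [0, 0, 0], "spin": 0},
    {"gripper": 48, "translation": [0, 0, 0], "spin": 0},
    {"gripper": 40, "translation": [0, 0, 0], "spin": 0},
    {"gripper": 40, "translation": [0, 0, 0], "spin": 0},
    {"gripper": 40, "translation": [0, 0, 0], "spin": 0},
  ],
)

```text
clock: 17.55
ee_pos: [0.396, 0.2869, 0.072]
tool_rot: [0.998, 0.059, 0.0, -0.0]
force: [-0.7, -1.4, 4.4]
gripper_width: 0.571
gripper_force: 43.0
```

Request:
drive_tool(
  plan=[
    {"gripper": 40, "translation": [0, 0, -10], "spin": 0},
    {"gripper": 40, "translation": [0, 0, -25], "spin": 0},
    {"gripper": 40, "translation": [0, 0, -35], "spin": 4},
    {"gripper": 40, "translation": [0, 0, -35], "spin": 4.8},
    {"gripper": 40, "translation": [0, 0, -25], "spin": 0},
  ],
  newtons=50,
)

```text
clock: 18.05
ee_pos: [0.3959, 0.2869, 0.204]
tool_rot: [1.0, -0.018, 0.0, -0.001]
force: [0.5, -0.1, -2.0]
gripper_width: 0.573
gripper_force: 53.3
```

Request:
drive_tool(
  plan=[
    {"gripper": 40, "translation": [20, 20, 0], "spin": 0},
    {"gripper": 40, "translation": [30, 30, 0], "spin": 0},
    {"gripper": 40, "translation": [35, 40, 0], "spin": 0},
    {"gripper": 40, "translation": [35, 40, 0], "spin": 0},
    {"gripper": 40, "translation": [25, 30, 0], "spin": 0},
  ],
)

```text
clock: 18.55
ee_pos: [0.5321, 0.1247, 0.2013]
tool_rot: [1.0, -0.018, -0.0, 0.0]
force: [0.3, 0.5, -1.6]
gripper_width: 0.571
gripper_force: 53.2
```

Request:
drive_tool(
  plan=[
    {"gripper": 40, "translation": [14, 17, 0], "spin": 0},
    {"gripper": 40, "translation": [0, 0, 30], "spin": 0},
    {"gripper": 40, "translation": [0, 0, 30], "spin": 0},
    {"gripper": 40, "translation": [0, 0, 10], "spin": 0},
    {"gripper": 40, "translation": [0, 0, 0], "spin": 0},
  ],
)

```text
clock: 19.05
ee_pos: [0.5437, 0.1089, 0.1299]
tool_rot: [1.0, -0.017, -0.002, 0.001]
force: [-0.4, -0.4, -0.8]
gripper_width: 0.571
gripper_force: 53.2
```

```bash
python3 - <<'E'
from h import *
o,R=state();s=cams.snapshot('scene');t=cams.snapshot('top');o,R=state();p=cams.snapshot('wrist');V=view(p,o)
for n in('dish_a','warm_mark'):
  for q in(p,s,t):print(n,[(round(d['score'],2),np.round(d['centre'],3).tolist()) for d in spotter.tip_of(q,n) if d['score']>.3])
m=np.array(spotter.cut_out(p,'dish_a')[0]['pixels'])
print(m.sum(),np.round(fit(p,V,m,DISH,o['ee_pos'][2]-.072),2))
E
```

```text
t 19.05 tcp [543.7 108.9 129.9] yaw -2.0 F [-0.4 -0.4 -0.8] w 48.7 gf 53.2 q6 0.98
t 19.15 tcp [545.2 109.6 133.1] yaw -1.9 F [ 0.   0.7 -0.9] w 49.1 gf 53.2 q6 0.98
dish_a [(0.9, [0.546, 0.11, 0.06])]
dish_a [(0.65, [0.542, 0.111, 0.058]), (0.63, [0.54, -0.064, 0.027]), (0.58, [0.638, -0.3, 0.001]), (0.56, [0.399, -0.277, 0.001]), (0.53, [0.514, -0.287, 0.002])]
dish_a [(0.96, [0.541, 0.106, 0.06]), (0.93, [0.636, -0.3, -0.002]), (0.76, [0.516, -0.285, 0.001]), (0.75, [0.398, -0.28, 0.001])]
warm_mark []
warm_mark [(0.39, [0.549, 0.103, 0.024])]
warm_mark []
16532 [557.77 110.37  -1.91   0.89]
```

Request:
drive_tool(
  plan=[
    {"gripper": 40, "translation": [4.5, 4, 10], "spin": 0},
    {"gripper": 40, "translation": [0, 0, 15], "spin": 0},
    {"gripper": 40, "translation": [0, 0, 8], "spin": 0},
    {"gripper": 40, "translation": [0, 0, 3], "spin": 0},
    {"gripper": 40, "translation": [0, 0, 0], "spin": 0},
  ],
)

```text
clock: 20.05
ee_pos: [0.5487, 0.1048, 0.097]
tool_rot: [1.0, -0.017, -0.0, 0.001]
force: [-9.5, -1.8, 13.2]
gripper_width: 0.575
gripper_force: 55.1
```

Request:
drive_tool(
  plan=[
    {"gripper": 40, "translation": [0, 0, 1], "spin": 0},
    {"gripper": 40, "translation": [0, 0, 0], "spin": 0},
    {"gripper": 40, "translation": [0, 0, 0], "spin": 0},
    {"gripper": 40, "translation": [0, 0, 0], "spin": 0},
    {"gripper": 40, "translation": [0, 0, 0], "spin": 0},
  ],
)

```text
clock: 20.55
ee_pos: [0.5487, 0.1048, 0.097]
tool_rot: [1.0, -0.017, -0.0, 0.001]
force: [-13.4, -1.8, 18.1]
gripper_width: 0.573
gripper_force: 55.6
```

Request:
drive_tool(
  plan=[
    {"gripper": 40, "translation": [0, 0, -3], "spin": 0},
    {"gripper": 55, "translation": [0, 0, 0], "spin": 0},
    {"gripper": 68, "translation": [0, 0, 0], "spin": 0},
    {"gripper": 75, "translation": [0, 0, 0], "spin": 0},
    {"gripper": 75, "translation": [0, 0, -30], "spin": 0},
  ],
)

```text
clock: 21.05
ee_pos: [0.5468, 0.1044, 0.1229]
tool_rot: [1.0, -0.018, -0.004, 0.002]
force: [0.2, 0.3, -0.2]
gripper_width: 0.88
gripper_force: 0.0
```

Request:
drive_tool(
  plan=[
    {"gripper": 75, "translation": [0, 0, -50], "spin": 0},
    {"gripper": 75, "translation": [-5, -35, -10], "spin": -8},
    {"gripper": 75, "translation": [-5, -35, 0], "spin": -7},
    {"gripper": 75, "translation": [0, -35, 0], "spin": 0},
    {"gripper": 75, "translation": [0, -25, 0], "spin": 0},
  ],
)

```text
clock: 21.55
ee_pos: [0.5225, 0.2348, 0.1874]
tool_rot: [0.994, 0.114, -0.0, -0.0]
force: [0.2, -0.7, 0.2]
gripper_width: 0.88
gripper_force: 0.0
```

Request:
drive_tool(
  plan=[
    {"gripper": 75, "translation": [-15, -20, 0], "spin": 0},
    {"gripper": 75, "translation": [0, 0, 20], "spin": 0},
    {"gripper": 75, "translation": [0, 0, 20], "spin": 0},
    {"gripper": 75, "translation": [0, 0, 0], "spin": 0},
    {"gripper": 75, "translation": [0, 0, 0], "spin": 0},
  ],
)

```text
clock: 22.05
ee_pos: [0.5041, 0.249, 0.1477]
tool_rot: [0.994, 0.113, -0.0, 0.001]
force: [0.2, -0.1, 1.4]
gripper_width: 0.875
gripper_force: 0.0
```

```bash
cat >> h.py <<'E'
def locate(n,dims,z0=0.,cam='wrist'):
    o,R=state();p=cams.snapshot(cam);V=view(p,o);out=[]
    x=R[:2,0];y=R[:2,1];e=np.array(o['ee_pos'])*1000
    for d in spotter.cut_out(p,n):
        m=np.array(d['pixels'])
        if m.sum()<60: continue
        f=fit(p,V,m,dims,z0)
        if f[3]<.6: continue
        dv=np.array(f[:2])-e[:2];yaw=np.degrees(np.arctan2(R[1,0],R[0,0]))
        print(n,round(d['score'],2),m.sum(),np.round(f,2),'tool dx,dy',np.round([dv@x,dv@y],1),'spin',round(yaw-f[2],1))
E
python3 - <<'E'
from h import *
locate('sep_a',SEP)
t=cams.snapshot('top')
for n in('dish_a','pan'):print([(round(d['score'],2),np.round(d['centre'],3).tolist()) for d in spotter.tip_of(t,n) if d['score']>.3])
E
```

```text
t 22.05 tcp [504.1 249.  147.7] yaw 13.0 F [ 0.2 -0.1  1.4] w 74.8 gf 0.0 q6 0.98
sep_a 0.95 9312 [500.84 426.34  -9.24   0.99] tool dx,dy [  36.8 -173.5] spin 22.3
sep_a 0.72 8842 [510.27 282.68  14.13   0.98] tool dx,dy [ 13.6 -31.4] spin -1.1
[(0.94, [0.632, -0.298, -0.001]), (0.89, [0.543, 0.101, 0.025]), (0.8, [0.514, -0.286, 0.0]), (0.71, [0.404, -0.278, 0.003]), (0.33, [0.541, 0.024, -0.001])]
[(0.91, [0.775, 0.35, 0.004]), (0.82, [0.223, 0.261, -0.002]), (0.66, [0.54, -0.063, 0.026]), (0.59, [0.348, 0.04, -0.003])]
```

Request:
drive_tool(
  plan=[
    {"gripper": 72, "translation": [13.5, -31, 0], "spin": -1},
    {"gripper": 72, "translation": [0, 0, 35], "spin": 0},
    {"gripper": 72, "translation": [0, 0, 30], "spin": 0},
    {"gripper": 70, "translation": [0, 0, 14], "spin": 0},
    {"gripper": 66, "translation": [0, 0, 0], "spin": 0},
  ],
)

```text
clock: 22.8
ee_pos: [0.5103, 0.2824, 0.0685]
tool_rot: [0.993, 0.122, 0.0, 0.0]
force: [-1.0, 0.1, 0.3]
gripper_width: 0.769
gripper_force: 0.0
```

Request:
drive_tool(
  plan=[
    {"gripper": 64, "translation": [0, 0, 0], "spin": 0},
    {"gripper": 62, "translation": [0, 0, 0], "spin": 0},
    {"gripper": 60, "translation": [0, 0, 0], "spin": 0},
    {"gripper": 60, "translation": [0, 0, 0], "spin": 0},
    {"gripper": 60, "translation": [0, 0, 0], "spin": 0},
  ],
  newtons=40,
)

```text
clock: 23.3
ee_pos: [0.5102, 0.2824, 0.0689]
tool_rot: [0.993, 0.122, 0.0, -0.0]
force: [-0.0, -0.2, -0.6]
gripper_width: 0.702
gripper_force: 0.0
```

Request:
drive_tool(
  plan=[
    {"gripper": 58, "translation": [0, 0, 1.5], "spin": 0},
    {"gripper": 52, "translation": [0, 0, 0], "spin": 0},
    {"gripper": 46, "translation": [0, 0, 0], "spin": 0},
    {"gripper": 46, "translation": [0, 0, 0], "spin": 0},
    {"gripper": 46, "translation": [0, 0, 0], "spin": 0},
  ],
)

```text
clock: 23.8
ee_pos: [0.5109, 0.2829, 0.0693]
tool_rot: [0.992, 0.122, 0.001, -0.0]
force: [-2.1, 0.2, 9.2]
gripper_width: 0.617
gripper_force: 42.9
```

Request:
drive_tool(
  plan=[
    {"gripper": 46, "translation": [0, 0, -5], "spin": 0},
    {"gripper": 46, "translation": [0, 0, -25], "spin": 8.5},
    {"gripper": 46, "translation": [0, 0, -35], "spin": 8},
    {"gripper": 46, "translation": [0, 0, -35], "spin": 0},
    {"gripper": 46, "translation": [0, 0, -25], "spin": 0},
  ],
)

```text
clock: 24.3
ee_pos: [0.5104, 0.2825, 0.1947]
tool_rot: [1.0, -0.022, 0.001, -0.001]
force: [0.9, 0.0, -1.3]
gripper_width: 0.613
gripper_force: 42.1
```

Request:
drive_tool(
  plan=[
    {"gripper": 46, "translation": [5, 30, 0], "spin": 0},
    {"gripper": 46, "translation": [10, 40, 0], "spin": 0},
    {"gripper": 46, "translation": [10, 40, 0], "spin": 0},
    {"gripper": 46, "translation": [10, 40, 0], "spin": 0},
    {"gripper": 46, "translation": [10, 26, 0], "spin": 0},
  ],
)

```text
clock: 24.8
ee_pos: [0.5473, 0.1024, 0.1921]
tool_rot: [1.0, -0.022, -0.0, 0.0]
force: [0.0, 0.1, -0.5]
gripper_width: 0.614
gripper_force: 42.1
```

Request:
drive_tool(
  plan=[
    {"gripper": 46, "translation": [0, 0, 25], "spin": 0},
    {"gripper": 46, "translation": [0, 0, 25], "spin": 0},
    {"gripper": 46, "translation": [0, 0, 10], "spin": 0},
    {"gripper": 46, "translation": [0, 0, 0], "spin": 0},
    {"gripper": 46, "translation": [0, 0, 0], "spin": 0},
  ],
)

```text
clock: 25.3
ee_pos: [0.5478, 0.1049, 0.1331]
tool_rot: [1.0, -0.021, 0.001, 0.0]
force: [-0.0, -0.2, 0.7]
gripper_width: 0.617
gripper_force: 42.1
```

```bash
python3 - <<'E'
from h import *
o,R=state();locate('sep_a',SEP,o['ee_pos'][2]-.069)
s=cams.snapshot('scene');print([(round(d['score'],2),np.round(d['centre'],3).tolist()) for d in spotter.tip_of(s,'sep_a') if d['score']>.3])
E
```

```text
t 25.3 tcp [547.8 104.9 133.1] yaw -2.5 F [-0.  -0.2  0.7] w 52.7 gf 42.1 q6 0.98
t 25.3 tcp [547.8 104.9 133.1] yaw -2.5 F [-0.  -0.2  0.7] w 52.7 gf 42.1 q6 0.98
sep_a 0.7 17618 [547.18 106.    -2.18   0.92] tool dx,dy [-0.7 -1.1] spin -0.3
[(0.89, [0.5, 0.428, 0.001]), (0.88, [0.546, 0.106, 0.065]), (0.69, [0.503, -0.421, 0.005]), (0.48, [0.756, 0.167, -0.001]), (0.31, [0.744, -0.185, 0.002])]
```

Request:
drive_tool(
  plan=[
    {"gripper": 46, "translation": [0, 0, 10], "spin": 0},
    {"gripper": 46, "translation": [0, 0, 7], "spin": 0},
    {"gripper": 46, "translation": [0, 0, 3], "spin": 0},
    {"gripper": 46, "translation": [0, 0, 0.5], "spin": 0},
    {"gripper": 46, "translation": [0, 0, 0], "spin": 0},
  ],
)

```text
clock: 26.0
ee_pos: [0.5472, 0.1046, 0.1123]
tool_rot: [1.0, -0.021, -0.0, 0.0]
force: [-4.6, -0.9, 6.7]
gripper_width: 0.614
gripper_force: 42.8
```

Request:
drive_tool(
  plan=[
    {"gripper": 52, "translation": [0, 0, 0], "spin": 0},
    {"gripper": 60, "translation": [0, 0, 0], "spin": 0},
    {"gripper": 68, "translation": [0, 0, 0], "spin": 0},
    {"gripper": 75, "translation": [0, 0, 0], "spin": 0},
    {"gripper": 75, "translation": [0, 0, -30], "spin": 0},
  ],
)

```text
clock: 26.5
ee_pos: [0.5453, 0.1039, 0.137]
tool_rot: [1.0, -0.022, -0.004, 0.001]
force: [0.5, 0.7, -0.7]
gripper_width: 0.879
gripper_force: 0.0
```

Request:
drive_tool(
  plan=[
    {"gripper": 75, "translation": [0, 0, -50], "spin": 0},
    {"gripper": 75, "translation": [-10, 20, -20], "spin": 0},
    {"gripper": 75, "translation": [-15, 45, 0], "spin": 0},
    {"gripper": 75, "translation": [-15, 46, 0], "spin": 0},
    {"gripper": 75, "translation": [-15, 46, 0], "spin": 0},
  ],
)

```text
clock: 27.0
ee_pos: [0.4849, -0.051, 0.2117]
tool_rot: [1.0, -0.021, 0.0, -0.0]
force: [1.3, -0.9, 0.6]
gripper_width: 0.879
gripper_force: 0.0
```

Request:
drive_tool(
  plan=[
    {"gripper": 75, "translation": [-15, 46, 0], "spin": 0},
    {"gripper": 75, "translation": [-15, 46, 0], "spin": 0},
    {"gripper": 75, "translation": [-15, 46, 0], "spin": 0},
    {"gripper": 75, "translation": [-15, 46, 0], "spin": 0},
    {"gripper": 75, "translation": [-15, 25, 40], "spin": 0},
  ],
)

```text
clock: 27.5
ee_pos: [0.4028, -0.259, 0.1767]
tool_rot: [1.0, -0.022, 0.005, 0.002]
force: [1.0, -0.1, 0.1]
gripper_width: 0.882
gripper_force: 0.0
```

Request:
drive_tool(
  plan=[
    {"gripper": 75, "translation": [0, 10, 20], "spin": 0},
    {"gripper": 75, "translation": [0, 0, 0], "spin": 0},
    {"gripper": 75, "translation": [0, 0, 0], "spin": 0},
    {"gripper": 75, "translation": [0, 0, 0], "spin": 0},
    {"gripper": 75, "translation": [0, 0, 0], "spin": 0},
  ],
)

```text
clock: 28.0
ee_pos: [0.4022, -0.2649, 0.1532]
tool_rot: [1.0, -0.021, 0.001, 0.0]
force: [-0.2, 0.1, 0.9]
gripper_width: 0.879
gripper_force: 0.0
```

```bash
python3 - <<'E'
from h import *
locate('dish_a',DISH)
t=cams.snapshot('top')
for n in('pan','sep_a'):print([(round(d['score'],2),np.round(d['centre'],3).tolist()) for d in spotter.tip_of(t,n) if d['score']>.3])
E
```

```text
t 28.0 tcp [ 402.2 -264.9  153.2] yaw -2.4 F [-0.2  0.1  0.9] w 75.1 gf 0.0 q6 1.69
dish_a 0.94 8051 [ 399.82 -276.14   -1.14    0.97] tool dx,dy [-2.  11.3] spin -1.3
[(0.74, [0.226, 0.261, -0.001]), (0.63, [0.346, 0.037, 0.001])]
[(0.8, [0.549, 0.107, 0.047]), (0.55, [0.502, 0.423, -0.002])]
```

Request:
drive_tool(
  plan=[
    {"gripper": 75, "translation": [-2, 11.5, 10], "spin": -1},
    {"gripper": 72, "translation": [0, 0, 30], "spin": 0},
    {"gripper": 70, "translation": [0, 0, 30], "spin": 0},
    {"gripper": 68, "translation": [0, 0, 12], "spin": 0},
    {"gripper": 60, "translation": [0, 0, 0], "spin": 0},
  ],
)

```text
clock: 28.75
ee_pos: [0.3985, -0.2769, 0.0692]
tool_rot: [1.0, -0.013, -0.001, 0.0]
force: [1.0, -0.1, 0.5]
gripper_width: 0.704
gripper_force: 0.0
```

Request:
drive_tool(
  plan=[
    {"gripper": 54, "translation": [0, 0, 0], "spin": 0},
    {"gripper": 50, "translation": [0, 0, 0], "spin": 0},
    {"gripper": 44, "translation": [0, 0, 0], "spin": 0},
    {"gripper": 40, "translation": [0, 0, 0], "spin": 0},
    {"gripper": 40, "translation": [0, 0, 0], "spin": 0},
  ],
  newtons=50,
)

```text
clock: 29.25
ee_pos: [0.3996, -0.2771, 0.0716]
tool_rot: [1.0, -0.013, 0.001, 0.001]
force: [-1.8, 0.6, 5.7]
gripper_width: 0.571
gripper_force: 53.0
```

Request:
drive_tool(
  plan=[
    {"gripper": 40, "translation": [0, 0, -5], "spin": 0},
    {"gripper": 40, "translation": [0, 0, -25], "spin": 0},
    {"gripper": 40, "translation": [0, 0, -40], "spin": 0},
    {"gripper": 40, "translation": [0, 0, -40], "spin": 0},
    {"gripper": 40, "translation": [0, 0, -30], "spin": 0},
  ],
)

```text
clock: 29.75
ee_pos: [0.3989, -0.2768, 0.2125]
tool_rot: [1.0, -0.013, 0.001, 0.0]
force: [0.9, -0.6, -1.9]
gripper_width: 0.575
gripper_force: 52.3
```

Request:
drive_tool(
  plan=[
    {"gripper": 40, "translation": [10, -26, 0], "spin": 0},
    {"gripper": 40, "translation": [15, -40, 0], "spin": 0},
    {"gripper": 40, "translation": [16, -45, 0], "spin": 0},
    {"gripper": 40, "translation": [16, -45, 0], "spin": 0},
    {"gripper": 40, "translation": [16, -45, 0], "spin": 0},
  ],
)

```text
clock: 30.25
ee_pos: [0.477, -0.0758, 0.2098]
tool_rot: [1.0, -0.013, 0.0, -0.0]
force: [1.6, -0.4, -1.8]
gripper_width: 0.574
gripper_force: 52.3
```

Request:
drive_tool(
  plan=[
    {"gripper": 40, "translation": [16, -45, 0], "spin": 0},
    {"gripper": 40, "translation": [16, -45, 0], "spin": 0},
    {"gripper": 40, "translation": [16, -45, 0], "spin": 0},
    {"gripper": 40, "translation": [12, -35, 10], "spin": 0},
    {"gripper": 40, "translation": [5.5, -15, 20], "spin": 0},
  ],
)

```text
clock: 30.75
ee_pos: [0.5482, 0.1088, 0.1805]
tool_rot: [1.0, -0.012, 0.001, -0.001]
force: [0.7, 0.1, -2.0]
gripper_width: 0.572
gripper_force: 52.4
```

Request:
drive_tool(
  plan=[
    {"gripper": 40, "translation": [0, 0, 20], "spin": 0},
    {"gripper": 40, "translation": [0, 0, 15], "spin": 0},
    {"gripper": 40, "translation": [0, 0, 0], "spin": 0},
    {"gripper": 40, "translation": [0, 0, 0], "spin": 0},
    {"gripper": 40, "translation": [0, 0, 0], "spin": 0},
  ],
)

```text
clock: 31.25
ee_pos: [0.5478, 0.1053, 0.1462]
tool_rot: [1.0, -0.013, 0.001, -0.0]
force: [0.2, 0.4, -1.6]
gripper_width: 0.573
gripper_force: 52.3
```

```bash
python3 - <<'E'
from h import *
o,R=state();locate('dish_a',DISH,o['ee_pos'][2]-.0716)
s=cams.snapshot('scene')
for n in('dish_a','pan'):print([(round(d['score'],2),np.round(d['centre'],3).tolist()) for d in spotter.tip_of(s,n) if d['score']>.3])
E
```

```text
t 31.25 tcp [547.8 105.3 146.2] yaw -1.5 F [ 0.2  0.4 -1.6] w 48.9 gf 52.3 q6 0.99
t 31.25 tcp [547.8 105.3 146.2] yaw -1.5 F [ 0.2  0.4 -1.6] w 48.9 gf 52.3 q6 0.99
dish_a 0.7 17000 [561.06 106.11  -1.52   0.89] tool dx,dy [13.3 -1.2] spin 0.0
[(0.92, [0.639, -0.299, -0.0]), (0.59, [0.516, -0.284, 0.001]), (0.57, [0.548, 0.106, 0.074]), (0.37, [0.547, 0.109, 0.029])]
[(0.92, [0.224, 0.261, -0.003]), (0.71, [0.78, 0.35, -0.0]), (0.66, [0.541, -0.062, 0.032]), (0.66, [0.548, 0.103, 0.075]), (0.47, [0.348, 0.041, 0.001])]
```

Request:
drive_tool(
  plan=[
    {"gripper": 40, "translation": [0, 0, 10], "spin": 0},
    {"gripper": 40, "translation": [0, 0, 8], "spin": 0},
    {"gripper": 40, "translation": [0, 0, 4], "spin": 0},
    {"gripper": 40, "translation": [0, 0, 1.5], "spin": 0},
    {"gripper": 40, "translation": [0, 0, 0], "spin": 0},
  ],
)

```text
clock: 32.0
ee_pos: [0.547, 0.1054, 0.1226]
tool_rot: [1.0, -0.013, -0.0, 0.0]
force: [-7.6, -0.2, 10.0]
gripper_width: 0.574
gripper_force: 53.7
```

Request:
drive_tool(
  plan=[
    {"gripper": 47, "translation": [0, 0, 0], "spin": 0},
    {"gripper": 55, "translation": [0, 0, 0], "spin": 0},
    {"gripper": 65, "translation": [0, 0, 0], "spin": 0},
    {"gripper": 75, "translation": [0, 0, 0], "spin": 0},
    {"gripper": 75, "translation": [0, 0, -30], "spin": 0},
  ],
)

```text
clock: 32.5
ee_pos: [0.5451, 0.1048, 0.1465]
tool_rot: [1.0, -0.013, -0.004, 0.001]
force: [0.1, 0.3, -0.3]
gripper_width: 0.881
gripper_force: 0.0
```

Request:
drive_tool(
  plan=[
    {"gripper": 75, "translation": [0, 0, -45], "spin": 0},
    {"gripper": 75, "translation": [-8, -40, 0], "spin": 0},
    {"gripper": 75, "translation": [-8, -46, 0], "spin": 0},
    {"gripper": 75, "translation": [-8, -46, 0], "spin": 0},
    {"gripper": 75, "translation": [-8, -46, 0], "spin": 0},
  ],
)

```text
clock: 33.0
ee_pos: [0.5194, 0.2859, 0.196]
tool_rot: [1.0, -0.013, 0.0, 0.0]
force: [1.2, -0.6, 0.3]
gripper_width: 0.877
gripper_force: 0.0
```

Request:
drive_tool(
  plan=[
    {"gripper": 75, "translation": [-8, -46, 0], "spin": 0},
    {"gripper": 75, "translation": [-8, -46, 10], "spin": 0},
    {"gripper": 75, "translation": [-10, -34, 30], "spin": 0},
    {"gripper": 75, "translation": [0, 0, 10], "spin": 8},
    {"gripper": 75, "translation": [0, 0, 0], "spin": 0},
  ],
)

```text
clock: 33.5
ee_pos: [0.4959, 0.411, 0.1427]
tool_rot: [0.997, -0.083, -0.002, 0.002]
force: [0.0, -0.4, -0.3]
gripper_width: 0.879
gripper_force: 0.0
```

```bash
python3 - <<'E'
from h import *
locate('sep_a',SEP)
locate('sep_a',SEP)
t=cams.snapshot('top')
for n in('pan','dish_a'):print([(round(d['score'],2),np.round(d['centre'],3).tolist()) for d in spotter.tip_of(t,n) if d['score']>.3])
E
```

```text
t 33.5 tcp [495.9 411.  142.7] yaw -9.5 F [ 0.  -0.4 -0.3] w 75.0 gf 0.0 q6 0.4
sep_a 0.92 9043 [500.97 425.77  -9.35   0.99] tool dx,dy [  2.6 -15.4] spin -0.1
t 33.6 tcp [497.4 410.7 146.4] yaw -9.3 F [ 0.2 -0.4  0.4] w 74.9 gf 0.0 q6 0.41
sep_a 0.68 8465 [501.05 425.77  -9.55   0.97] tool dx,dy [  1.1 -15.5] spin 0.3
[(0.94, [0.349, 0.039, 0.001]), (0.6, [0.228, 0.261, -0.001]), (0.57, [0.542, -0.062, 0.023]), (0.55, [0.779, 0.346, 0.003]), (0.31, [0.548, 0.106, 0.054])]
[(0.82, [0.637, -0.296, 0.0]), (0.69, [0.546, 0.107, 0.054]), (0.65, [0.516, -0.286, -0.001])]
```

Request:
drive_tool(
  plan=[
    {"gripper": 75, "translation": [1.5, -15.5, 15], "spin": 0},
    {"gripper": 72, "translation": [0, 0, 30], "spin": 0},
    {"gripper": 70, "translation": [0, 0, 24], "spin": 0},
    {"gripper": 68, "translation": [0, 0, 8], "spin": 0},
    {"gripper": 64, "translation": [0, 0, 0], "spin": 0},
  ],
  newtons=40,
)

```text
clock: 34.35
ee_pos: [0.5014, 0.4258, 0.0693]
tool_rot: [0.997, -0.083, 0.0, 0.0]
force: [-0.0, -0.0, 0.6]
gripper_width: 0.749
gripper_force: 0.0
```

Request:
drive_tool(
  plan=[
    {"gripper": 62, "translation": [0, 0, 1], "spin": 0},
    {"gripper": 60, "translation": [0, 0, 0], "spin": 0},
    {"gripper": 60, "translation": [0, 0, 0], "spin": 0},
    {"gripper": 60, "translation": [0, 0, 0], "spin": 0},
    {"gripper": 60, "translation": [0, 0, 0], "spin": 0},
  ],
)

```text
clock: 34.85
ee_pos: [0.5012, 0.426, 0.0684]
tool_rot: [0.997, -0.083, 0.0, -0.0]
force: [0.6, 0.6, -0.0]
gripper_width: 0.702
gripper_force: 0.0
```

Request:
drive_tool(
  plan=[
    {"gripper": 58, "translation": [0, 0, 1], "spin": 0},
    {"gripper": 52, "translation": [0, 0, 0], "spin": 0},
    {"gripper": 46, "translation": [0, 0, 0], "spin": 0},
    {"gripper": 46, "translation": [0, 0, 0], "spin": 0},
    {"gripper": 46, "translation": [0, 0, 0], "spin": 0},
  ],
)

```text
clock: 35.35
ee_pos: [0.5018, 0.4264, 0.0693]
tool_rot: [0.997, -0.082, 0.001, -0.001]
force: [-2.1, -1.0, 6.8]
gripper_width: 0.62
gripper_force: 43.3
```

Request:
drive_tool(
  plan=[
    {"gripper": 46, "translation": [0, 0, -5], "spin": 0},
    {"gripper": 46, "translation": [0, 0, -25], "spin": 0},
    {"gripper": 46, "translation": [0, 0, -35], "spin": -7.5},
    {"gripper": 46, "translation": [0, 0, -40], "spin": 0},
    {"gripper": 46, "translation": [0, 0, -35], "spin": 0},
  ],
)

```text
clock: 35.85
ee_pos: [0.5011, 0.4258, 0.2089]
tool_rot: [1.0, -0.017, 0.0, -0.0]
force: [1.5, 1.1, 0.7]
gripper_width: 0.615
gripper_force: 42.2
```

Request:
drive_tool(
  plan=[
    {"gripper": 46, "translation": [5, 25, 0], "spin": 0},
    {"gripper": 46, "translation": [8, 40, 0], "spin": 0},
    {"gripper": 46, "translation": [8, 45, 0], "spin": 0},
    {"gripper": 46, "translation": [8, 45, 0], "spin": 0},
    {"gripper": 46, "translation": [8, 45, 0], "spin": 0},
  ],
)

```text
clock: 36.35
ee_pos: [0.5309, 0.2231, 0.2069]
tool_rot: [1.0, -0.017, -0.0, 0.0]
force: [1.2, 0.5, -0.9]
gripper_width: 0.619
gripper_force: 42.2
```

Request:
drive_tool(
  plan=[
    {"gripper": 46, "translation": [8, 45, 0], "spin": 0},
    {"gripper": 46, "translation": [8, 45, 0], "spin": 0},
    {"gripper": 46, "translation": [5, 29.5, 0], "spin": 0},
    {"gripper": 46, "translation": [0, 0, 20], "spin": 0},
    {"gripper": 46, "translation": [0, 0, 20], "spin": 0},
  ],
)

```text
clock: 36.85
ee_pos: [0.5483, 0.1036, 0.1672]
tool_rot: [1.0, -0.018, 0.001, -0.0]
force: [-0.2, 0.7, -1.2]
gripper_width: 0.619
gripper_force: 42.2
```

Request:
drive_tool(
  plan=[
    {"gripper": 46, "translation": [0, 0, 10], "spin": 0},
    {"gripper": 46, "translation": [0, 0, 0], "spin": 0},
    {"gripper": 46, "translation": [0, 0, 0], "spin": 0},
    {"gripper": 46, "translation": [0, 0, 0], "spin": 0},
    {"gripper": 46, "translation": [0, 0, 0], "spin": 0},
  ],
)

```text
clock: 37.35
ee_pos: [0.5484, 0.105, 0.1582]
tool_rot: [1.0, -0.017, 0.001, -0.0]
force: [-0.4, 0.4, -0.1]
gripper_width: 0.619
gripper_force: 42.2
```

```bash
python3 - <<'E'
from h import *
o,R=state();locate('sep_a',SEP,o['ee_pos'][2]-.0693)
s=cams.snapshot('scene')
for n in('sep_a','pan'):print([(round(d['score'],2),np.round(d['centre'],3).tolist()) for d in spotter.tip_of(s,n) if d['score']>.3])
E
```

```text
t 37.35 tcp [548.4 105.  158.2] yaw -2.0 F [-0.4  0.4 -0.1] w 52.8 gf 42.2 q6 0.99
t 37.35 tcp [548.4 105.  158.2] yaw -2.0 F [-0.4  0.4 -0.1] w 52.8 gf 42.2 q6 0.99
sep_a 0.95 17756 [548.11 106.16  -1.67   0.93] tool dx,dy [-0.3 -1.2] spin -0.3
[(0.8, [0.502, -0.421, 0.005]), (0.57, [0.543, 0.106, 0.088]), (0.52, [0.74, -0.189, 0.002]), (0.37, [0.545, 0.104, 0.039])]
[(0.85, [0.225, 0.26, -0.002]), (0.61, [0.349, 0.041, -0.003]), (0.58, [0.779, 0.349, 0.0]), (0.56, [0.544, -0.063, 0.032]), (0.5, [0.502, -0.419, 0.004])]
```

Request:
drive_tool(
  plan=[
    {"gripper": 46, "translation": [-0.5, 0, 10], "spin": 0},
    {"gripper": 46, "translation": [0, 0, 6], "spin": 0},
    {"gripper": 46, "translation": [0, 0, 3], "spin": 0},
    {"gripper": 46, "translation": [0, 0, 1], "spin": 0},
    {"gripper": 46, "translation": [0, 0, 0], "spin": 0},
  ],
)

```text
clock: 38.1
ee_pos: [0.5474, 0.1045, 0.1383]
tool_rot: [1.0, -0.017, 0.0, 0.0]
force: [-5.8, -0.6, 8.1]
gripper_width: 0.617
gripper_force: 43.1
```

Request:
drive_tool(
  plan=[
    {"gripper": 52, "translation": [0, 0, 0], "spin": 0},
    {"gripper": 60, "translation": [0, 0, 0], "spin": 0},
    {"gripper": 68, "translation": [0, 0, 0], "spin": 0},
    {"gripper": 75, "translation": [0, 0, 0], "spin": 0},
    {"gripper": 75, "translation": [0, 0, -30], "spin": 0},
  ],
)

```text
clock: 38.6
ee_pos: [0.5455, 0.104, 0.1624]
tool_rot: [1.0, -0.018, -0.004, 0.001]
force: [0.8, 0.1, -0.3]
gripper_width: 0.876
gripper_force: 0.0
```

Request:
drive_tool(
  plan=[
    {"gripper": 75, "translation": [0, 0, -45], "spin": 0},
    {"gripper": 75, "translation": [-2, 40, 0], "spin": 0},
    {"gripper": 75, "translation": [-2, 46, 0], "spin": 0},
    {"gripper": 75, "translation": [-2, 46, 0], "spin": 0},
    {"gripper": 75, "translation": [-2, 46, 0], "spin": 0},
  ],
)

```text
clock: 39.1
ee_pos: [0.533, -0.0745, 0.212]
tool_rot: [1.0, -0.017, 0.0, 0.0]
force: [0.8, 0.9, -0.0]
gripper_width: 0.878
gripper_force: 0.0
```

Request:
drive_tool(
  plan=[
    {"gripper": 75, "translation": [-2, 46, 0], "spin": 0},
    {"gripper": 75, "translation": [-2, 46, 0], "spin": 0},
    {"gripper": 75, "translation": [-2, 46, 0], "spin": 0},
    {"gripper": 75, "translation": [-2, 46, 10], "spin": 0},
    {"gripper": 75, "translation": [-2, 12, 40], "spin": -6.5},
  ],
)

```text
clock: 39.6
ee_pos: [0.5177, -0.2731, 0.166]
tool_rot: [0.999, 0.038, 0.004, 0.002]
force: [0.4, 0.8, 0.3]
gripper_width: 0.882
gripper_force: 0.0
```

Request:
drive_tool(
  plan=[
    {"gripper": 75, "translation": [0, 0, 10], "spin": 0},
    {"gripper": 75, "translation": [0, 0, 0], "spin": 0},
    {"gripper": 75, "translation": [0, 0, 0], "spin": 0},
    {"gripper": 75, "translation": [0, 0, 0], "spin": 0},
    {"gripper": 75, "translation": [0, 0, 0], "spin": 0},
  ],
)

```text
clock: 40.1
ee_pos: [0.5175, -0.2679, 0.154]
tool_rot: [0.999, 0.04, 0.001, 0.0]
force: [0.1, 0.4, 0.7]
gripper_width: 0.882
gripper_force: 0.0
```

```bash
python3 - <<'E'
from h import *
locate('dish_a',DISH)
t=cams.snapshot('top')
for n in('pan','sep_a'):print([(round(d['score'],2),np.round(d['centre'],3).tolist()) for d in spotter.tip_of(t,n) if d['score']>.3])
E
```

```text
t 40.1 tcp [ 517.5 -267.9  154. ] yaw 4.6 F [0.1 0.4 0.7] w 75.3 gf 0.0 q6 1.78
dish_a 0.9 7936 [ 517.62 -281.25    3.53    0.97] tool dx,dy [-1.  13.3] spin 1.0
dish_a 0.7 8666 [ 635.3  -294.91    1.46    0.99] tool dx,dy [115.2  36.3] spin 3.1
dish_a 0.16 7749 [ 507.29 -414.97   -4.71    0.88] tool dx,dy [-21.9 145.8] spin 9.3
[(0.79, [0.225, 0.267, -0.004]), (0.7, [0.348, 0.039, 0.001])]
[(0.98, [0.548, 0.106, 0.067]), (0.64, [0.51, -0.423, -0.002]), (0.39, [0.548, 0.108, 0.046])]
```

Request:
drive_tool(
  plan=[
    {"gripper": 75, "translation": [-1, 14.5, 10], "spin": 0},
    {"gripper": 72, "translation": [0, 0, 30], "spin": 0},
    {"gripper": 70, "translation": [0, 0, 30], "spin": 0},
    {"gripper": 68, "translation": [0, 0, 12], "spin": 0},
    {"gripper": 60, "translation": [0, 0, 0], "spin": 0},
  ],
)

```text
clock: 40.85
ee_pos: [0.5164, -0.2837, 0.0693]
tool_rot: [0.999, 0.039, -0.001, 0.0]
force: [0.1, -0.2, 0.1]
gripper_width: 0.703
gripper_force: 0.0
```

Request:
drive_tool(
  plan=[
    {"gripper": 54, "translation": [0, 0, 0], "spin": 0},
    {"gripper": 50, "translation": [0, 0, 0], "spin": 0},
    {"gripper": 44, "translation": [0, 0, 0], "spin": 0},
    {"gripper": 40, "translation": [0, 0, 0], "spin": 0},
    {"gripper": 40, "translation": [0, 0, 0], "spin": 0},
  ],
  newtons=50,
)

```text
clock: 41.35
ee_pos: [0.5173, -0.2832, 0.0715]
tool_rot: [0.999, 0.04, 0.001, 0.0]
force: [-0.2, 1.5, 6.0]
gripper_width: 0.57
gripper_force: 53.7
```

Request:
drive_tool(
  plan=[
    {"gripper": 40, "translation": [0, 0, -5], "spin": 0},
    {"gripper": 40, "translation": [0, 0, -25], "spin": 0},
    {"gripper": 40, "translation": [0, 0, -40], "spin": 0},
    {"gripper": 40, "translation": [0, 0, -45], "spin": 6.5},
    {"gripper": 40, "translation": [0, 0, -45], "spin": 0},
  ],
)

```text
clock: 41.85
ee_pos: [0.5161, -0.2827, 0.2308]
tool_rot: [1.0, -0.019, -0.001, -0.0]
force: [1.1, 0.0, -2.2]
gripper_width: 0.571
gripper_force: 52.7
```

Request:
drive_tool(
  plan=[
    {"gripper": 40, "translation": [1, -26, 0], "spin": 0},
    {"gripper": 40, "translation": [2, -40, 0], "spin": 0},
    {"gripper": 40, "translation": [2, -45, 0], "spin": 0},
    {"gripper": 40, "translation": [2, -45, 0], "spin": 0},
    {"gripper": 40, "translation": [2, -45, 0], "spin": 0},
  ],
)

```text
clock: 42.35
ee_pos: [0.5322, -0.0807, 0.2295]
tool_rot: [1.0, -0.017, -0.001, -0.0]
force: [0.8, -0.0, -2.7]
gripper_width: 0.565
gripper_force: 52.8
```

Request:
drive_tool(
  plan=[
    {"gripper": 40, "translation": [2, -45, 0], "spin": 0},
    {"gripper": 40, "translation": [2, -45, 0], "spin": 0},
    {"gripper": 40, "translation": [2, -45, 0], "spin": 0},
    {"gripper": 40, "translation": [2, -36, 10], "spin": 0},
    {"gripper": 40, "translation": [0, -17, 20], "spin": 0},
  ],
)

```text
clock: 42.85
ee_pos: [0.5474, 0.1082, 0.2006]
tool_rot: [1.0, -0.016, 0.001, -0.001]
force: [0.5, 0.8, -1.7]
gripper_width: 0.57
gripper_force: 52.8
```

Request:
drive_tool(
  plan=[
    {"gripper": 40, "translation": [0, 0, 20], "spin": 0},
    {"gripper": 40, "translation": [0, 0, 10], "spin": 0},
    {"gripper": 40, "translation": [0, 0, 0], "spin": 0},
    {"gripper": 40, "translation": [0, 0, 0], "spin": 0},
    {"gripper": 40, "translation": [0, 0, 0], "spin": 0},
  ],
)

```text
clock: 43.35
ee_pos: [0.5477, 0.1048, 0.1715]
tool_rot: [1.0, -0.018, 0.001, -0.0]
force: [-0.3, 0.5, -1.9]
gripper_width: 0.571
gripper_force: 52.7
```

```bash
python3 - <<'E'
from h import *
o,R=state()
s=cams.snapshot('scene');o,R=state()
for n in('dish_a','pan'):print([(round(d['score'],2),np.round(d['centre'],3).tolist()) for d in spotter.tip_of(s,n) if d['score']>.3])
E
```

```text
t 43.35 tcp [547.7 104.8 171.5] yaw -2.0 F [-0.3  0.5 -1.9] w 48.8 gf 52.7 q6 0.99
t 43.4 tcp [547.7 104.9 171.5] yaw -2.0 F [-0.8  0.3 -1.5] w 48.5 gf 52.7 q6 0.99
[(0.88, [0.545, 0.105, 0.101]), (0.7, [0.635, -0.3, -0.001]), (0.57, [0.545, 0.109, 0.025]), (0.38, [0.55, 0.106, 0.052])]
[(0.84, [0.564, -0.041, 0.029]), (0.82, [0.778, 0.349, 0.001]), (0.6, [0.224, 0.263, 0.001]), (0.59, [0.344, 0.04, -0.004])]
```

The disturbance has come: the pan is now at about (564,-41). I'll place this dish, then slide the pan back.

Request:
drive_tool(
  plan=[
    {"gripper": 40, "translation": [0, 0, 10], "spin": 0},
    {"gripper": 40, "translation": [0, 0, 8], "spin": 0},
    {"gripper": 40, "translation": [0, 0, 4], "spin": 0},
    {"gripper": 40, "translation": [0, 0, 1], "spin": 0},
    {"gripper": 40, "translation": [0, 0, 0], "spin": 0},
  ],
)

```text
clock: 44.0
ee_pos: [0.547, 0.1051, 0.1484]
tool_rot: [1.0, -0.017, 0.0, 0.0]
force: [-5.6, -0.7, 6.8]
gripper_width: 0.57
gripper_force: 53.9
```

Request:
drive_tool(
  plan=[
    {"gripper": 47, "translation": [0, 0, 0], "spin": 0},
    {"gripper": 55, "translation": [0, 0, 0], "spin": 0},
    {"gripper": 65, "translation": [0, 0, 0], "spin": 0},
    {"gripper": 75, "translation": [0, 0, 0], "spin": 0},
    {"gripper": 75, "translation": [0, 0, -30], "spin": 0},
  ],
)

```text
clock: 44.5
ee_pos: [0.5453, 0.1046, 0.1726]
tool_rot: [1.0, -0.017, -0.004, 0.001]
force: [0.6, 0.2, -0.7]
gripper_width: 0.876
gripper_force: 0.0
```

Request:
drive_tool(
  plan=[
    {"gripper": 75, "translation": [0, 0, -40], "spin": 0},
    {"gripper": 75, "translation": [-15, 45, -25], "spin": 0},
    {"gripper": 75, "translation": [-20, 40, -20], "spin": -2},
    {"gripper": 75, "translation": [-10, 15, -10], "spin": 0},
    {"gripper": 75, "translation": [0, 0, 0], "spin": 0},
  ],
)

```text
clock: 45.0
ee_pos: [0.5002, 0.0078, 0.273]
tool_rot: [1.0, -0.001, 0.002, -0.0]
force: [0.8, -0.2, -0.1]
gripper_width: 0.88
gripper_force: 0.0
```

Request:
drive_tool(
  plan=[
    {"gripper": 75, "translation": [0, 0, 0], "spin": 0},
    {"gripper": 75, "translation": [0, 0, 0], "spin": 0},
    {"gripper": 75, "translation": [0, 0, 0], "spin": 0},
    {"gripper": 75, "translation": [0, 0, 0], "spin": 0},
    {"gripper": 75, "translation": [0, 0, 0], "spin": 0},
  ],
)

```text
clock: 45.5
ee_pos: [0.5005, 0.0098, 0.2699]
tool_rot: [1.0, 0.0, -0.0, 0.0]
force: [0.1, -1.4, 1.1]
gripper_width: 0.873
gripper_force: 0.0
```

```bash
python3 - <<'E'
from h import *
o,R=state();p=cams.snapshot('wrist');s=cams.snapshot('scene');t=cams.snapshot('top')
cv2.imwrite('pics/w7.png',p['pixels'])
for n in('pan','stop_top','dish_a'):
  for nm,q in zip('wst',(p,s,t)):print(n,nm,[(round(d['score'],2),np.round(d['centre'],3).tolist()) for d in spotter.tip_of(q,n) if d['score']>.3])
E
```

```text
t 45.5 tcp [500.5   9.8 269.9] yaw 0.0 F [ 0.1 -1.4  1.1] w 74.6 gf 0.0 q6 1.15
pan w [(0.97, [0.226, 0.261, 0.006]), (0.96, [0.349, 0.035, 0.004]), (0.64, [0.566, -0.045, 0.023])]
pan s [(0.84, [0.567, -0.043, 0.029]), (0.77, [0.348, 0.04, -0.001]), (0.74, [0.777, 0.35, 0.001]), (0.7, [0.223, 0.258, -0.002]), (0.62, [0.644, 0.303, 0.07])]
pan t [(0.81, [0.568, -0.043, 0.025]), (0.62, [0.225, 0.265, -0.003]), (0.58, [0.352, 0.04, 0.002]), (0.58, [0.778, 0.35, 0.004])]
stop_top w []
stop_top s [(0.57, [0.643, 0.306, 0.068]), (0.39, [0.636, -0.3, -0.001])]
stop_top t [(0.53, [0.637, 0.302, 0.073])]
dish_a w [(0.94, [0.548, 0.1, 0.08])]
dish_a s [(0.98, [0.636, -0.298, -0.002]), (0.79, [0.542, 0.101, 0.079]), (0.39, [0.544, 0.108, 0.026])]
dish_a t [(0.91, [0.548, 0.102, 0.077]), (0.83, [0.633, -0.296, 0.002]), (0.54, [0.76, 0.165, 0.004])]
```

View pics/w7.png

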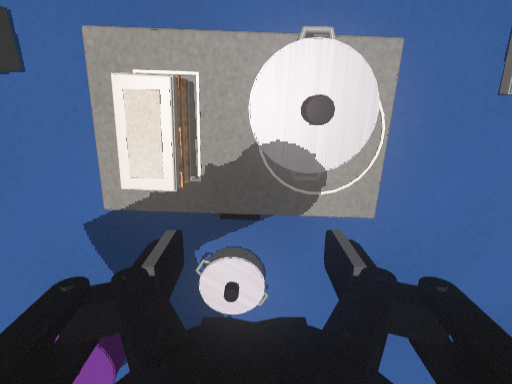

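The wrist view shows the pan shifted out of the ring, its knob at (318,109) against a ring centre near (320,135). The three-dish stack stands on the rectangle at (150,130).

Request:
drive_tool(
  plan=[
    {"gripper": 70, "translation": [33, 27, 0], "spin": 0},
    {"gripper": 70, "translation": [33, 27, 20], "spin": 0},
    {"gripper": 65, "translation": [0, 0, 40], "spin": 0},
    {"gripper": 60, "translation": [0, 0, 40], "spin": 0},
    {"gripper": 60, "translation": [0, 0, 20], "spin": 0},
  ],
  newtons=40,
)

```text
clock: 46.6
ee_pos: [0.5649, -0.045, 0.1458]
tool_rot: [1.0, -0.0, -0.003, 0.0]
force: [-0.3, -0.1, -0.5]
gripper_width: 0.707
gripper_force: 0.0
```

Request:
drive_tool(
  plan=[
    {"gripper": 45, "translation": [0, 0, 0], "spin": 0},
    {"gripper": 35, "translation": [0, 0, 0], "spin": 0},
    {"gripper": 28, "translation": [0, 0, 0], "spin": 0},
    {"gripper": 20, "translation": [0, 0, 0], "spin": 0},
    {"gripper": 10, "translation": [0, 0, 0], "spin": 0},
  ],
)

```text
clock: 47.1
ee_pos: [0.5673, -0.0449, 0.1531]
tool_rot: [1.0, 0.0, 0.002, 0.0]
force: [-1.8, -2.5, 6.4]
gripper_width: 0.283
gripper_force: 39.4
```

Request:
drive_tool(
  plan=[
    {"gripper": 10, "translation": [0, 0, 0], "spin": 0},
    {"gripper": 10, "translation": [0, 0, 0], "spin": 0},
    {"gripper": 10, "translation": [0, 0, 0], "spin": 0},
    {"gripper": 10, "translation": [0, 0, 0], "spin": 0},
    {"gripper": 10, "translation": [0, 0, 0], "spin": 0},
  ],
)

```text
clock: 47.6
ee_pos: [0.5673, -0.0449, 0.1531]
tool_rot: [1.0, 0.0, 0.002, 0.0]
force: [-1.7, -1.7, 6.1]
gripper_width: 0.284
gripper_force: 39.4
```

Request:
drive_tool(
  plan=[
    {"gripper": 10, "translation": [-6, 5, 0], "spin": 0},
    {"gripper": 10, "translation": [-8, 7, 0], "spin": 0},
    {"gripper": 10, "translation": [-8, 6, 0], "spin": 0},
    {"gripper": 10, "translation": [-2, 2, 0], "spin": 0},
    {"gripper": 10, "translation": [0, 0, 0], "spin": 0},
  ],
)

```text
clock: 48.1
ee_pos: [0.544, -0.0637, 0.1531]
tool_rot: [1.0, 0.001, 0.003, -0.001]
force: [2.6, 2.8, 6.9]
gripper_width: 0.28
gripper_force: 40.3
```

Request:
drive_tool(
  plan=[
    {"gripper": 22, "translation": [0, 0, 0], "spin": 0},
    {"gripper": 40, "translation": [0, 0, 0], "spin": 0},
    {"gripper": 60, "translation": [0, 0, 0], "spin": 0},
    {"gripper": 70, "translation": [0, 0, 0], "spin": 0},
    {"gripper": 75, "translation": [0, 0, -30], "spin": 0},
  ],
)

```text
clock: 48.6
ee_pos: [0.5402, -0.0646, 0.1756]
tool_rot: [1.0, -0.0, -0.005, 0.0]
force: [0.3, -0.1, 0.8]
gripper_width: 0.877
gripper_force: 0.0
```

Request:
drive_tool(
  plan=[
    {"gripper": 75, "translation": [0, 0, -40], "spin": 0},
    {"gripper": 75, "translation": [-4, 40, 0], "spin": 0},
    {"gripper": 75, "translation": [-4, 46, 0], "spin": 0},
    {"gripper": 75, "translation": [-4, 46, 0], "spin": 0},
    {"gripper": 75, "translation": [-4, 46, 0], "spin": 0},
  ],
)

```text
clock: 49.1
ee_pos: [0.5259, -0.2442, 0.2202]
tool_rot: [1.0, 0.0, -0.0, -0.0]
force: [1.0, -0.4, -0.5]
gripper_width: 0.882
gripper_force: 0.0
```

Request:
drive_tool(
  plan=[
    {"gripper": 75, "translation": [-4, 46, 0], "spin": 0},
    {"gripper": 75, "translation": [-6, 46, 0], "spin": 0},
    {"gripper": 75, "translation": [-6, 46, 10], "spin": 0},
    {"gripper": 75, "translation": [-3, 20, 40], "spin": 5},
    {"gripper": 75, "translation": [0, 0, 25], "spin": 0},
  ],
)

```text
clock: 49.6
ee_pos: [0.5055, -0.4029, 0.1417]
tool_rot: [0.999, -0.047, -0.002, -0.001]
force: [-0.5, 0.3, -1.6]
gripper_width: 0.879
gripper_force: 0.0
```

Request:
drive_tool(
  plan=[
    {"gripper": 75, "translation": [0, 0, 0], "spin": 0},
    {"gripper": 75, "translation": [0, 0, 0], "spin": 0},
    {"gripper": 75, "translation": [0, 0, 0], "spin": 0},
    {"gripper": 75, "translation": [0, 0, 0], "spin": 0},
    {"gripper": 75, "translation": [0, 0, 0], "spin": 0},
  ],
)

```text
clock: 50.1
ee_pos: [0.5082, -0.4004, 0.1471]
tool_rot: [0.999, -0.043, 0.001, 0.001]
force: [0.7, 1.2, -0.6]
gripper_width: 0.879
gripper_force: 0.0
```

```bash
python3 - <<'E'
from h import *
locate('sep_a',SEP)
t=cams.snapshot('top');s=cams.snapshot('scene')
for q in(t,s):print([(round(d['score'],2),np.round(d['centre'],3).tolist()) for d in spotter.tip_of(q,'pan') if d['score']>.3])
E
```

```text
t 50.1 tcp [ 508.2 -400.4  147.1] yaw -4.9 F [ 0.7  1.2 -0.6] w 75.1 gf 0.0 q6 1.84
sep_a 0.96 8707 [ 505.   -419.82   -5.62    0.98] tool dx,dy [-1.5 19.6] spin 0.7
[(0.96, [0.225, 0.262, 0.001]), (0.94, [0.344, 0.038, 0.001]), (0.92, [0.774, 0.35, 0.005]), (0.74, [0.542, -0.06, 0.024]), (0.55, [0.547, 0.108, 0.02])]
[(0.79, [0.345, 0.04, -0.001]), (0.69, [0.226, 0.262, -0.001]), (0.64, [0.542, -0.061, 0.031]), (0.62, [0.778, 0.349, -0.002])]
```

Request:
drive_tool(
  plan=[
    {"gripper": 75, "translation": [-1.5, 20.5, 15], "spin": 0.7},
    {"gripper": 72, "translation": [0, 0, 30], "spin": 0},
    {"gripper": 70, "translation": [0, 0, 24], "spin": 0},
    {"gripper": 68, "translation": [0, 0, 8], "spin": 0},
    {"gripper": 64, "translation": [0, 0, 0], "spin": 0},
  ],
)

```text
clock: 50.9
ee_pos: [0.504, -0.4212, 0.0687]
tool_rot: [0.999, -0.049, -0.001, 0.0]
force: [0.5, -0.5, 0.4]
gripper_width: 0.746
gripper_force: 0.0
```

Request:
drive_tool(
  plan=[
    {"gripper": 62, "translation": [0, 0, 1], "spin": 0},
    {"gripper": 60, "translation": [0, 0, 0], "spin": 0},
    {"gripper": 60, "translation": [0, 0, 0], "spin": 0},
    {"gripper": 60, "translation": [0, 0, 0], "spin": 0},
    {"gripper": 60, "translation": [0, 0, 0], "spin": 0},
  ],
)

```text
clock: 51.4
ee_pos: [0.5044, -0.4209, 0.0677]
tool_rot: [0.999, -0.05, 0.0, 0.0]
force: [0.5, 0.0, -0.1]
gripper_width: 0.701
gripper_force: 0.2
```

Request:
drive_tool(
  plan=[
    {"gripper": 58, "translation": [0, 0, 0], "spin": 0},
    {"gripper": 52, "translation": [0, 0, 0], "spin": 0},
    {"gripper": 46, "translation": [0, 0, 0], "spin": 0},
    {"gripper": 46, "translation": [0, 0, 0], "spin": 0},
    {"gripper": 46, "translation": [0, 0, 0], "spin": 0},
  ],
)

```text
clock: 51.9
ee_pos: [0.5049, -0.4214, 0.0693]
tool_rot: [0.999, -0.049, 0.001, 0.001]
force: [-0.4, 0.4, 6.0]
gripper_width: 0.617
gripper_force: 43.7
```

Request:
drive_tool(
  plan=[
    {"gripper": 46, "translation": [0, 0, -5], "spin": 0},
    {"gripper": 46, "translation": [0, 0, -35], "spin": 0},
    {"gripper": 46, "translation": [0, 0, -40], "spin": -3.6},
    {"gripper": 46, "translation": [0, 0, -45], "spin": 0},
    {"gripper": 46, "translation": [0, 0, -40], "spin": 0},
  ],
)

```text
clock: 52.4
ee_pos: [0.504, -0.4208, 0.2346]
tool_rot: [1.0, -0.018, 0.0, 0.0]
force: [0.8, -0.2, -0.8]
gripper_width: 0.615
gripper_force: 42.3
```

Request:
drive_tool(
  plan=[
    {"gripper": 46, "translation": [1, -27, 0], "spin": 0},
    {"gripper": 46, "translation": [2, -40, 0], "spin": 0},
    {"gripper": 46, "translation": [2, -45, 0], "spin": 0},
    {"gripper": 46, "translation": [2, -45, 0], "spin": 0},
    {"gripper": 46, "translation": [2, -45, 0], "spin": 0},
  ],
)

```text
clock: 52.9
ee_pos: [0.5202, -0.2177, 0.2322]
tool_rot: [1.0, -0.018, -0.0, -0.0]
force: [1.4, 0.2, 0.1]
gripper_width: 0.617
gripper_force: 42.3
```

Request:
drive_tool(
  plan=[
    {"gripper": 46, "translation": [2, -45, 0], "spin": 0},
    {"gripper": 46, "translation": [2, -45, 0], "spin": 0},
    {"gripper": 46, "translation": [2, -45, 0], "spin": 0},
    {"gripper": 46, "translation": [2, -45, 0], "spin": 0},
    {"gripper": 46, "translation": [2, -45, 0], "spin": 0},
  ],
)

```text
clock: 53.4
ee_pos: [0.5383, 0.007, 0.2325]
tool_rot: [1.0, -0.018, -0.0, -0.0]
force: [0.4, -1.0, -0.7]
gripper_width: 0.613
gripper_force: 42.3
```

Request:
drive_tool(
  plan=[
    {"gripper": 46, "translation": [2, -45, 0], "spin": 0},
    {"gripper": 46, "translation": [2, -40, 10], "spin": 0},
    {"gripper": 46, "translation": [1.5, -15, 20], "spin": 0},
    {"gripper": 46, "translation": [0, 0, 15], "spin": 0},
    {"gripper": 46, "translation": [0, 0, 5], "spin": 0},
  ],
)

```text
clock: 53.9
ee_pos: [0.5469, 0.1046, 0.1799]
tool_rot: [1.0, -0.018, -0.002, 0.001]
force: [0.1, -0.2, -0.5]
gripper_width: 0.616
gripper_force: 42.3
```

Request:
drive_tool(
  plan=[
    {"gripper": 46, "translation": [0, 0, 0], "spin": 0},
    {"gripper": 46, "translation": [0, 0, 0], "spin": 0},
    {"gripper": 46, "translation": [0, 0, 0], "spin": 0},
    {"gripper": 46, "translation": [0, 0, 0], "spin": 0},
    {"gripper": 46, "translation": [0, 0, 0], "spin": 0},
  ],
)

```text
clock: 54.4
ee_pos: [0.548, 0.1046, 0.183]
tool_rot: [1.0, -0.018, 0.0, -0.0]
force: [-0.4, -0.5, -1.7]
gripper_width: 0.619
gripper_force: 42.3
```

```bash
python3 - <<'E'
from h import *
o,R=state();locate('sep_a',SEP,o['ee_pos'][2]-.0693)
s=cams.snapshot('scene')
for n in('sep_a','pan'):print([(round(d['score'],2),np.round(d['centre'],3).tolist()) for d in spotter.tip_of(s,n) if d['score']>.3])
E
```

```text
t 54.4 tcp [548.  104.6 183. ] yaw -2.1 F [-0.4 -0.5 -1.7] w 52.9 gf 42.3 q6 0.99
t 54.4 tcp [548.  104.6 183. ] yaw -2.1 F [-0.4 -0.5 -1.7] w 52.9 gf 42.3 q6 0.99
sep_a 0.71 17457 [547.61 105.8   -1.95   0.92] tool dx,dy [-0.5 -1.1] spin -0.2
[(0.57, [0.546, 0.104, 0.117]), (0.57, [0.547, 0.107, 0.069]), (0.54, [0.548, 0.106, 0.046])]
[(0.8, [0.778, 0.348, -0.003]), (0.77, [0.541, -0.059, 0.029]), (0.67, [0.227, 0.26, -0.001]), (0.66, [0.347, 0.042, 0.0])]
```

Request:
drive_tool(
  plan=[
    {"gripper": 46, "translation": [-0.5, 0, 9], "spin": 0},
    {"gripper": 46, "translation": [0, 0, 6], "spin": 0},
    {"gripper": 46, "translation": [0, 0, 3], "spin": 0},
    {"gripper": 46, "translation": [0, 0, 1], "spin": 0},
    {"gripper": 46, "translation": [0, 0, 0], "spin": 0},
  ],
)

```text
clock: 55.15
ee_pos: [0.5472, 0.1048, 0.1643]
tool_rot: [1.0, -0.018, 0.0, 0.0]
force: [-3.9, -0.3, 5.0]
gripper_width: 0.615
gripper_force: 42.9
```

Request:
drive_tool(
  plan=[
    {"gripper": 52, "translation": [0, 0, 0], "spin": 0},
    {"gripper": 60, "translation": [0, 0, 0], "spin": 0},
    {"gripper": 68, "translation": [0, 0, 0], "spin": 0},
    {"gripper": 75, "translation": [0, 0, 0], "spin": 0},
    {"gripper": 75, "translation": [0, 0, -30], "spin": 0},
  ],
)

```text
clock: 55.65
ee_pos: [0.5455, 0.1044, 0.1888]
tool_rot: [1.0, -0.018, -0.004, 0.001]
force: [0.8, 0.2, -0.4]
gripper_width: 0.879
gripper_force: 0.0
```

Request:
drive_tool(
  plan=[
    {"gripper": 75, "translation": [0, 0, -40], "spin": 0},
    {"gripper": 75, "translation": [9, 40, 0], "spin": 0},
    {"gripper": 75, "translation": [9, 45, 0], "spin": 0},
    {"gripper": 75, "translation": [9, 45, 0], "spin": 0},
    {"gripper": 75, "translation": [9, 45, 0], "spin": 0},
  ],
)

```text
clock: 56.15
ee_pos: [0.5771, -0.0729, 0.2334]
tool_rot: [1.0, -0.018, 0.0, -0.0]
force: [0.8, -0.8, 0.7]
gripper_width: 0.881
gripper_force: 0.0
```

Request:
drive_tool(
  plan=[
    {"gripper": 75, "translation": [9, 45, 0], "spin": 0},
    {"gripper": 75, "translation": [9, 45, 0], "spin": 0},
    {"gripper": 75, "translation": [9, 45, 0], "spin": 0},
    {"gripper": 75, "translation": [9, 45, 10], "spin": -3.5},
    {"gripper": 75, "translation": [10, 25, 40], "spin": 0},
  ],
)

```text
clock: 56.65
ee_pos: [0.6185, -0.2815, 0.1881]
tool_rot: [1.0, 0.012, 0.004, 0.002]
force: [0.8, 0.2, 0.8]
gripper_width: 0.879
gripper_force: 0.0
```

Request:
drive_tool(
  plan=[
    {"gripper": 75, "translation": [0, 0, 30], "spin": 0},
    {"gripper": 75, "translation": [0, 0, 0], "spin": 0},
    {"gripper": 75, "translation": [0, 0, 0], "spin": 0},
    {"gripper": 75, "translation": [0, 0, 0], "spin": 0},
    {"gripper": 75, "translation": [0, 0, 0], "spin": 0},
  ],
)

```text
clock: 57.15
ee_pos: [0.618, -0.2769, 0.1565]
tool_rot: [1.0, 0.013, 0.002, 0.001]
force: [-0.2, 0.1, 0.7]
gripper_width: 0.874
gripper_force: 0.0
```

```bash
python3 - <<'E'
from h import *
locate('dish_a',DISH)
t=cams.snapshot('top');s=cams.snapshot('scene')
for n in('sep_a','pan','dish_a'):
  for q in (t,s):print(n,[(round(d['score'],2),np.round(d['centre'],3).tolist()) for d in spotter.tip_of(q,n) if d['score']>.3])
E
```

```text
t 57.15 tcp [ 618.  -276.9  156.5] yaw 1.5 F [-0.2  0.1  0.7] w 74.6 gf 0.0 q6 1.72
dish_a 0.64 8338 [ 636.86 -294.55    1.23    0.98] tool dx,dy [18.4 18.2] spin 0.3
sep_a [(0.71, [0.549, 0.102, 0.094]), (0.49, [0.549, 0.107, 0.044])]
sep_a [(0.95, [0.548, 0.103, 0.099]), (0.55, [0.544, 0.106, 0.07]), (0.45, [0.543, 0.105, 0.039])]
pan [(0.85, [0.776, 0.35, 0.003]), (0.81, [0.226, 0.262, -0.005]), (0.78, [0.35, 0.04, 0.0])]
pan [(0.95, [0.542, -0.06, 0.028]), (0.76, [0.781, 0.35, -0.002]), (0.64, [0.346, 0.042, -0.004]), (0.64, [0.639, 0.303, -0.004]), (0.59, [0.226, 0.26, -0.003])]
dish_a [(0.94, [0.632, -0.297, 0.001])]
dish_a [(0.74, [0.638, -0.299, 0.0]), (0.63, [0.548, 0.104, 0.052]), (0.51, [0.546, 0.107, 0.07]), (0.44, [0.545, 0.102, 0.078])]
```

Request:
drive_tool(
  plan=[
    {"gripper": 75, "translation": [18, 19.5, 10], "spin": 0},
    {"gripper": 72, "translation": [0, 0, 30], "spin": 0},
    {"gripper": 70, "translation": [0, 0, 30], "spin": 0},
    {"gripper": 68, "translation": [0, 0, 14], "spin": 0},
    {"gripper": 60, "translation": [0, 0, 0], "spin": 0},
  ],
)

```text
clock: 58.15
ee_pos: [0.6354, -0.2965, 0.0692]
tool_rot: [1.0, 0.013, -0.001, 0.001]
force: [-0.2, 0.3, 0.7]
gripper_width: 0.703
gripper_force: 0.0
```

Request:
drive_tool(
  plan=[
    {"gripper": 54, "translation": [0, 0, 0], "spin": 0},
    {"gripper": 50, "translation": [0, 0, 0], "spin": 0},
    {"gripper": 44, "translation": [0, 0, 0], "spin": 0},
    {"gripper": 40, "translation": [0, 0, 0], "spin": 0},
    {"gripper": 40, "translation": [0, 0, 0], "spin": 0},
  ],
  newtons=50,
)

```text
clock: 58.65
ee_pos: [0.636, -0.2963, 0.0707]
tool_rot: [1.0, 0.012, 0.001, 0.0]
force: [-1.4, 2.2, 5.3]
gripper_width: 0.57
gripper_force: 54.6
```

Request:
drive_tool(
  plan=[
    {"gripper": 40, "translation": [0, 0, -5], "spin": 0},
    {"gripper": 40, "translation": [0, 0, -35], "spin": 0},
    {"gripper": 40, "translation": [0, 0, -45], "spin": 3.5},
    {"gripper": 40, "translation": [0, 0, -45], "spin": 0},
    {"gripper": 40, "translation": [0, 0, -45], "spin": 0},
  ],
)

```text
clock: 59.15
ee_pos: [0.635, -0.2961, 0.245]
tool_rot: [1.0, -0.018, -0.001, -0.0]
force: [2.4, 0.1, -0.9]
gripper_width: 0.571
gripper_force: 53.7
```

Request:
drive_tool(
  plan=[
    {"gripper": 40, "translation": [-7, -26, 0], "spin": 0},
    {"gripper": 40, "translation": [-10, -40, 0], "spin": 0},
    {"gripper": 40, "translation": [-12, -45, 0], "spin": 0},
    {"gripper": 40, "translation": [-12, -45, 0], "spin": 0},
    {"gripper": 40, "translation": [-12, -45, 0], "spin": 0},
  ],
)

```text
clock: 59.65
ee_pos: [0.5888, -0.092, 0.2433]
tool_rot: [1.0, -0.018, -0.001, -0.0]
force: [1.5, 0.1, -0.8]
gripper_width: 0.57
gripper_force: 53.8
```

Request:
drive_tool(
  plan=[
    {"gripper": 40, "translation": [-12, -45, 0], "spin": 0},
    {"gripper": 40, "translation": [-12, -45, 0], "spin": 0},
    {"gripper": 40, "translation": [-12, -45, 0], "spin": 0},
    {"gripper": 40, "translation": [-9, -40, 5], "spin": 0},
    {"gripper": 40, "translation": [-4, -22, 10], "spin": 0},
  ],
)

```text
clock: 60.15
ee_pos: [0.5472, 0.1079, 0.2294]
tool_rot: [1.0, -0.017, 0.0, -0.001]
force: [0.6, -0.2, -1.9]
gripper_width: 0.572
gripper_force: 53.8
```

Request:
drive_tool(
  plan=[
    {"gripper": 40, "translation": [0, 0, 20], "spin": 0},
    {"gripper": 40, "translation": [0, 0, 10], "spin": 0},
    {"gripper": 40, "translation": [0, 0, 0], "spin": 0},
    {"gripper": 40, "translation": [0, 0, 0], "spin": 0},
    {"gripper": 40, "translation": [0, 0, 0], "spin": 0},
  ],
)

```text
clock: 60.65
ee_pos: [0.5486, 0.1047, 0.2005]
tool_rot: [1.0, -0.019, 0.001, -0.0]
force: [-0.8, -0.6, -2.9]
gripper_width: 0.576
gripper_force: 53.7
```

```bash
python3 - <<'E'
from h import *
o,R=state()
s=cams.snapshot('scene');o,R=state()
for n in('dish_a','pan'):print([(round(d['score'],2),np.round(d['centre'],3).tolist()) for d in spotter.tip_of(s,n) if d['score']>.3])
E
```

```text
t 60.65 tcp [548.6 104.7 200.5] yaw -2.1 F [-0.8 -0.6 -2.9] w 49.2 gf 53.7 q6 0.99
t 60.7 tcp [548.5 104.7 200.5] yaw -2.1 F [ 1.  -0.4 -2.3] w 48.9 gf 53.7 q6 0.99
[(0.92, [0.551, 0.1, 0.129]), (0.49, [0.546, 0.107, 0.026]), (0.49, [0.544, 0.105, 0.076]), (0.44, [0.546, 0.105, 0.052])]
[(0.69, [0.543, -0.06, 0.03]), (0.65, [0.778, 0.35, 0.003]), (0.6, [0.223, 0.26, -0.001]), (0.59, [0.352, 0.041, 0.0])]
```

Down by 26.5 mm.

Request:
drive_tool(
  plan=[
    {"gripper": 40, "translation": [-1, 0, 12], "spin": 0},
    {"gripper": 40, "translation": [0, 0, 8], "spin": 0},
    {"gripper": 40, "translation": [0, 0, 5], "spin": 0},
    {"gripper": 40, "translation": [0, 0, 2], "spin": 0},
    {"gripper": 40, "translation": [0, 0, 0], "spin": 0},
  ],
)

```text
clock: 61.3
ee_pos: [0.5469, 0.105, 0.1736]
tool_rot: [1.0, -0.018, 0.0, 0.0]
force: [-6.2, -0.1, 5.1]
gripper_width: 0.571
gripper_force: 54.7
```

Request:
drive_tool(
  plan=[
    {"gripper": 47, "translation": [0, 0, 0], "spin": 0},
    {"gripper": 55, "translation": [0, 0, 0], "spin": 0},
    {"gripper": 65, "translation": [0, 0, 0], "spin": 0},
    {"gripper": 75, "translation": [0, 0, 0], "spin": 0},
    {"gripper": 75, "translation": [0, 0, -30], "spin": 0},
  ],
)

```text
clock: 61.8
ee_pos: [0.5454, 0.1048, 0.198]
tool_rot: [1.0, -0.018, -0.004, 0.001]
force: [0.9, -0.3, 0.7]
gripper_width: 0.879
gripper_force: 0.0
```

Request:
drive_tool(
  plan=[
    {"gripper": 75, "translation": [0, 0, -40], "spin": 0},
    {"gripper": 75, "translation": [-20, 40, -20], "spin": -2},
    {"gripper": 75, "translation": [-20, 40, -10], "spin": 0},
    {"gripper": 75, "translation": [-10, 10, 0], "spin": 0},
    {"gripper": 75, "translation": [0, 0, 0], "spin": 0},
  ],
)

```text
clock: 62.3
ee_pos: [0.4949, 0.0148, 0.2733]
tool_rot: [1.0, -0.002, 0.001, -0.0]
force: [-0.1, 0.6, -0.5]
gripper_width: 0.881
gripper_force: 0.0
```

Request:
drive_tool(
  plan=[
    {"gripper": 75, "translation": [0, 0, 0], "spin": 0},
    {"gripper": 75, "translation": [0, 0, 0], "spin": 0},
    {"gripper": 75, "translation": [0, 0, 0], "spin": 0},
    {"gripper": 75, "translation": [0, 0, 0], "spin": 0},
    {"gripper": 75, "translation": [0, 0, 0], "spin": 0},
  ],
)

```text
clock: 62.8
ee_pos: [0.4957, 0.0164, 0.2721]
tool_rot: [1.0, -0.0, -0.0, 0.0]
force: [0.2, -0.7, 0.1]
gripper_width: 0.88
gripper_force: 0.0
```

```bash
python3 - <<'E'
from h import *
o,R=state();p=cams.snapshot('wrist');s=cams.snapshot('scene');t=cams.snapshot('top')
c=cv2.resize(s['pixels'][170:270,180:308],(512,400),interpolation=cv2.INTER_CUBIC)
cv2.imwrite('pics/w8.png',np.vstack([p['pixels'][:200],c]))
for n in('pan','stop_top','dish_a','sep_a'):
  for nm,q in zip('wst',(p,s,t)):print(n,nm,[(round(d['score'],2),np.round(d['centre'],3).tolist()) for d in spotter.tip_of(q,n) if d['score']>.3])
E
```

```text
t 62.8 tcp [495.7  16.4 272.1] yaw -0.1 F [ 0.2 -0.7  0.1] w 75.2 gf 0.0 q6 1.13
pan w [(0.86, [0.348, 0.04, 0.002]), (0.81, [0.224, 0.259, 0.006]), (0.62, [0.543, -0.062, 0.021])]
pan s [(0.86, [0.228, 0.26, 0.002]), (0.85, [0.778, 0.35, -0.003]), (0.76, [0.347, 0.043, -0.002]), (0.65, [0.541, -0.064, 0.028])]
pan t [(0.84, [0.543, -0.058, 0.028]), (0.73, [0.349, 0.037, -0.004]), (0.57, [0.224, 0.263, 0.001]), (0.57, [0.777, 0.353, 0.003])]
stop_top w []
stop_top s [(0.75, [0.542, 0.022, -0.0]), (0.66, [0.643, 0.3, 0.067])]
stop_top t [(0.52, [0.641, 0.298, 0.07])]
dish_a w [(0.9, [0.544, 0.103, 0.104])]
dish_a s [(0.94, [0.547, 0.103, 0.101]), (0.67, [0.545, 0.102, 0.079]), (0.48, [0.546, 0.107, 0.023]), (0.39, [0.547, 0.104, 0.052])]
dish_a t [(0.5, [0.548, 0.104, 0.105])]
sep_a w []
sep_a s [(0.6, [0.546, 0.106, 0.101]), (0.5, [0.548, 0.102, 0.044]), (0.4, [0.547, 0.107, 0.069])]
sep_a t []
```

View pics/w8.png

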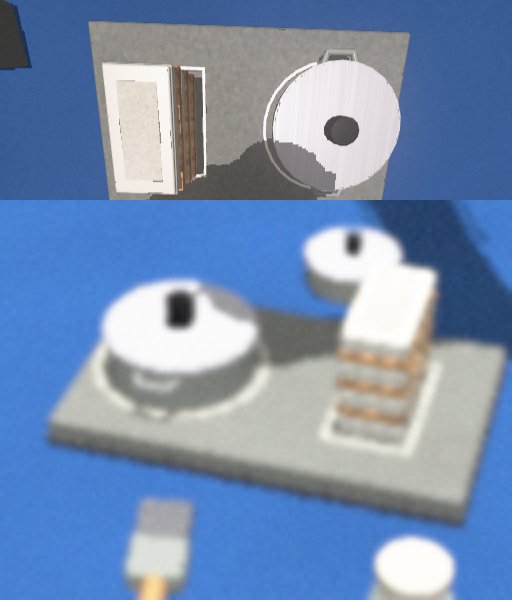

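The stack stands squarely on the rectangle with three boards alternating, seen at (150,130) above and (375,380) in the scene crop. The pan sits in the ring. Now the mushroom.

Request:
drive_tool(
  plan=[
    {"gripper": 65, "translation": [20, -35, 0], "spin": 0},
    {"gripper": 65, "translation": [21, -42, 0], "spin": 0},
    {"gripper": 65, "translation": [21, -42, 0], "spin": 0},
    {"gripper": 65, "translation": [21, -42, 0], "spin": 0},
    {"gripper": 65, "translation": [21, -42, 0], "spin": 0},
  ],
)

```text
clock: 64.05
ee_pos: [0.6005, 0.2206, 0.2724]
tool_rot: [1.0, -0.001, 0.0, 0.0]
force: [0.9, 0.9, 0.6]
gripper_width: 0.761
gripper_force: 0.0
```

Request:
drive_tool(
  plan=[
    {"gripper": 65, "translation": [21, -42, 0], "spin": 0},
    {"gripper": 65, "translation": [15, -30, 20], "spin": 0},
    {"gripper": 65, "translation": [5, -12, 30], "spin": 0},
    {"gripper": 65, "translation": [0, 0, 20], "spin": 0},
    {"gripper": 65, "translation": [0, 0, 0], "spin": 0},
  ],
)

```text
clock: 64.55
ee_pos: [0.6398, 0.3028, 0.1972]
tool_rot: [1.0, -0.001, -0.003, 0.002]
force: [-0.2, -0.3, 0.3]
gripper_width: 0.764
gripper_force: 0.0
```

Request:
drive_tool(
  plan=[
    {"gripper": 65, "translation": [0, 0, 0], "spin": 0},
    {"gripper": 65, "translation": [0, 0, 0], "spin": 0},
    {"gripper": 65, "translation": [0, 0, 0], "spin": 0},
    {"gripper": 65, "translation": [0, 0, 0], "spin": 0},
    {"gripper": 65, "translation": [0, 0, 0], "spin": 0},
  ],
)

```text
clock: 65.05
ee_pos: [0.6411, 0.3027, 0.2033]
tool_rot: [1.0, -0.001, 0.0, -0.0]
force: [0.1, 0.4, 0.6]
gripper_width: 0.758
gripper_force: 0.0
```

```bash
python3 - <<'E'
from h import *
for i in range(2):
  o,R=state();p=cams.snapshot('wrist');V=view(p,o)
  print([(round(d['score'],2),np.round(d['centre'],3).tolist()) for d in spotter.tip_of(p,'stop_top') if d['score']>.3])
  g=p['pixels'].astype(int);m=(g[...,2]>120)&(g[...,1]<70)&(g[...,0]<80);u=np.argwhere(m)[:,::-1];print(m.sum(),np.round(back(p,V,[(u.min(0)+u.max(0))/2],.068)*1000,1))
E
```

```text
t 65.05 tcp [641.1 302.7 203.3] yaw -0.1 F [0.1 0.4 0.6] w 64.7 gf 0.0 q6 0.85
[(0.97, [0.64, 0.302, 0.068])]
1757 [[704.9 315.8  68. ]]
t 65.15 tcp [641.  302.7 202.8] yaw -0.1 F [-0.9  0.4  0.4] w 65.3 gf 0.0 q6 0.85
[(0.87, [0.64, 0.305, 0.065])]
1754 [[704.1 320.1  68. ]]
```

Request:
drive_tool(
  plan=[
    {"gripper": 65, "translation": [-0.5, -0.5, 30], "spin": 0},
    {"gripper": 65, "translation": [0, 0, 25], "spin": 0},
    {"gripper": 65, "translation": [0, 0, 15], "spin": 0},
    {"gripper": 60, "translation": [0, 0, 8], "spin": 0},
    {"gripper": 55, "translation": [0, 0, 0], "spin": 0},
  ],
  newtons=25,
)

```text
clock: 65.75
ee_pos: [0.6403, 0.3031, 0.1235]
tool_rot: [1.0, -0.001, -0.001, 0.001]
force: [0.1, 0.5, 0.6]
gripper_width: 0.643
gripper_force: 0.0
```

Request:
drive_tool(
  plan=[
    {"gripper": 48, "translation": [0, 0, 0], "spin": 0},
    {"gripper": 44, "translation": [0, 0, 0], "spin": 0},
    {"gripper": 40, "translation": [0, 0, 0], "spin": 0},
    {"gripper": 36, "translation": [0, 0, 0], "spin": 0},
    {"gripper": 34, "translation": [0, 0, 0], "spin": 0},
  ],
)

```text
clock: 66.25
ee_pos: [0.641, 0.3034, 0.126]
tool_rot: [1.0, -0.001, 0.001, -0.0]
force: [-1.0, -0.3, 5.5]
gripper_width: 0.459
gripper_force: 25.1
```

Request:
drive_tool(
  plan=[
    {"gripper": 34, "translation": [0, 0, -1], "spin": 5},
    {"gripper": 34, "translation": [0, 0, -1], "spin": 7},
    {"gripper": 34, "translation": [0, 0, -1], "spin": 7},
    {"gripper": 34, "translation": [0, 0, -1], "spin": 7},
    {"gripper": 34, "translation": [0, 0, -1], "spin": 7},
  ],
)

```text
clock: 66.75
ee_pos: [0.6407, 0.3027, 0.1302]
tool_rot: [0.958, -0.287, 0.0, 0.0]
force: [-1.0, -1.9, 3.2]
gripper_width: 0.454
gripper_force: 25.1
```

Request:
drive_tool(
  plan=[
    {"gripper": 34, "translation": [0, 0, -1], "spin": 7},
    {"gripper": 34, "translation": [0, 0, -1], "spin": 7},
    {"gripper": 34, "translation": [0, 0, -1], "spin": 7},
    {"gripper": 34, "translation": [0, 0, -0.5], "spin": 6},
    {"gripper": 34, "translation": [0, 0, 0], "spin": 3},
  ],
)

```text
clock: 67.25
ee_pos: [0.6403, 0.3023, 0.1338]
tool_rot: [0.851, -0.524, 0.0, 0.001]
force: [-3.3, -4.5, 5.6]
gripper_width: 0.458
gripper_force: 25.3
```

```bash
python3 - <<'E'
from h import *
o,R=state();print(np.round(o['ft_torque'],2))
s=cams.snapshot('scene');print([(round(d['score'],2),np.round(d['centre'],3).tolist()) for d in spotter.tip_of(s,'stop_top') if d['score']>.3])
E
```

```text
t 67.25 tcp [640.3 302.3 133.8] yaw -63.3 F [-3.3 -4.5  5.6] w 39.1 gf 25.3 q6 -0.26
[-1.44  1.22  0.74]
[(0.65, [0.642, 0.304, 0.076])]
```

The tool reads 0.74 N m about its axis, so the cap is at its end stop. Release, then retreat.

Request:
drive_tool(
  plan=[
    {"gripper": 40, "translation": [0, 0, 0], "spin": 0},
    {"gripper": 50, "translation": [0, 0, 0], "spin": 0},
    {"gripper": 60, "translation": [0, 0, 0], "spin": 0},
    {"gripper": 68, "translation": [0, 0, 0], "spin": 0},
    {"gripper": 68, "translation": [0, 0, 0], "spin": 0},
  ],
)

```text
clock: 67.85
ee_pos: [0.6404, 0.3035, 0.1328]
tool_rot: [0.852, -0.523, -0.0, 0.0]
force: [0.8, -1.3, -0.2]
gripper_width: 0.798
gripper_force: 0.0
```

Request:
drive_tool(
  plan=[
    {"gripper": 68, "translation": [0, 0, -20], "spin": 0},
    {"gripper": 68, "translation": [0, 0, -40], "spin": 0},
    {"gripper": 68, "translation": [0, 0, -40], "spin": 0},
    {"gripper": 68, "translation": [-15, 0, -30], "spin": -8},
    {"gripper": 68, "translation": [-40, 0, 0], "spin": -8},
  ],
)

```text
clock: 68.35
ee_pos: [0.6132, 0.3482, 0.2699]
tool_rot: [0.917, -0.399, 0.003, -0.004]
force: [0.2, 0.8, 1.1]
gripper_width: 0.798
gripper_force: 0.0
```

Request:
drive_tool(
  plan=[
    {"gripper": 68, "translation": [-40, 0, 0], "spin": -8},
    {"gripper": 68, "translation": [-40, 0, 0], "spin": -8},
    {"gripper": 68, "translation": [0, 0, 0], "spin": 0},
    {"gripper": 68, "translation": [0, 0, 0], "spin": 0},
    {"gripper": 68, "translation": [0, 0, 0], "spin": 0},
  ],
)

```text
clock: 68.85
ee_pos: [0.5529, 0.4037, 0.2629]
tool_rot: [0.963, -0.268, 0.0, 0.0]
force: [0.1, -0.0, 0.5]
gripper_width: 0.801
gripper_force: 0.0
```

```bash
python3 - <<'E'
from h import *
o,R=state();s=cams.snapshot('scene');t=cams.snapshot('top');w=cams.snapshot('wrist')
for n in('pan','stop_top','dish_a','sep_a','reagent','jar','brush'):
  for nm,q in zip('st',(s,t)):print(n,nm,[(round(d['score'],2),np.round(d['centre'],3).tolist()) for d in spotter.tip_of(q,n) if d['score']>.3])
cv2.imwrite('pics/f.png',np.vstack([cv2.resize(s['pixels'][170:320,150:370],(580,396),interpolation=cv2.INTER_CUBIC),cv2.resize(t['pixels'][100:220,100:380],(580,200))]))
E
```

```text
t 68.85 tcp [552.9 403.7 262.9] yaw -31.1 F [ 0.1 -0.   0.5] w 68.4 gf 0.0 q6 0.11
pan s [(0.94, [0.543, -0.06, 0.026]), (0.93, [0.782, 0.347, 0.001]), (0.58, [0.225, 0.261, -0.001]), (0.53, [0.349, 0.042, -0.0])]
pan t [(0.87, [0.542, -0.06, 0.026]), (0.79, [0.346, 0.04, 0.0]), (0.73, [0.777, 0.352, 0.002]), (0.72, [0.226, 0.264, -0.004])]
stop_top s [(0.74, [0.643, 0.305, 0.078])]
stop_top t [(0.73, [0.638, 0.302, 0.077])]
dish_a s [(0.65, [0.546, 0.099, 0.103]), (0.62, [0.546, 0.104, 0.027]), (0.51, [0.543, 0.105, 0.082]), (0.39, [0.548, 0.106, 0.051])]
dish_a t [(0.64, [0.548, 0.106, 0.103])]
sep_a s [(0.54, [0.549, 0.102, 0.098]), (0.49, [0.548, 0.099, 0.043]), (0.47, [0.547, 0.103, 0.072])]
sep_a t [(0.64, [0.55, 0.105, 0.095]), (0.63, [0.552, 0.105, 0.045]), (0.47, [0.639, 0.3, 0.0]), (0.45, [0.767, -0.013, -0.001])]
reagent s [(0.63, [0.742, -0.186, 0.002])]
reagent t [(0.85, [0.744, -0.187, 0.0])]
jar s [(0.82, [0.76, 0.168, 0.002])]
jar t [(0.78, [0.757, 0.164, 0.003]), (0.46, [0.544, -0.059, 0.025])]
brush s [(0.97, [0.768, -0.017, -0.002])]
brush t [(0.72, [0.768, -0.016, -0.0]), (0.34, [0.741, -0.189, 0.001])]
```

View pics/f.png

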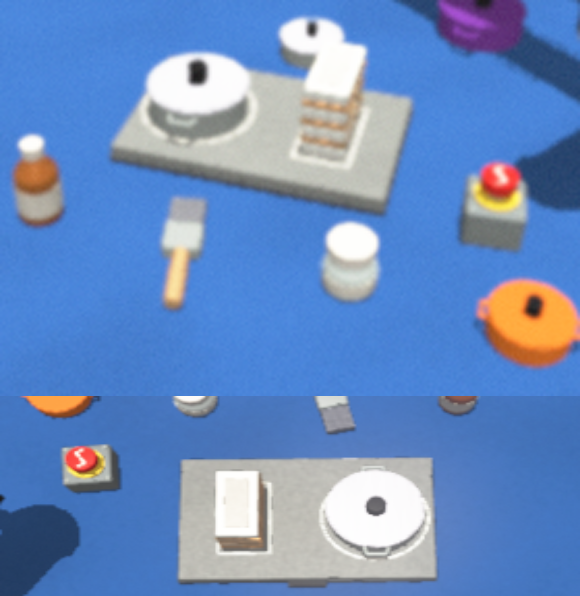

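The cap is turned and up (z about 0.078) at (500,180). The stack is on the rectangle, the pan is in the ring, and the bystanders haven't moved. Handing in.

```bash
python3 -c "
from plant import manip
print(manip.finish_job())"
```

```text
the job is handed in; nothing more can be done
None
```

The job is handed in at about 69 s of 210 s, but `finish_job` returned no verdict: the last camera check showed the stop pressed then turned fully up, the pan back in the ring (about 5 mm off centre) after being knocked aside once, all four dishes stacked with the three boards between them, and the bottle, jar and brush where they started.

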